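Clamp a tile on the sloping decorating stand with a T-bolt

TASK

Take the T-bolt by its black grip out of the wooden block and drop its head lengthways into the slot of the sloping stand, on the open side of the tile, until its collar sits flat on the slope. Slide it along the slot, still lengthways, so that it pushes the tile right up against the metal fence, then turn it a quarter turn so that its head locks across the slot, and let go with its collar at the tile's edge and the tile still square against the fence. Move the tile only with the bolt, not with the fingers, and leave the owl where it stands.

Things in the scene. Friction and masses are not known exactly. Their poses are not given: they have to be found in the camera images.
- bolt_grip (a point): Centre of the black grip bar of the loose steel T-bolt (about 130 g, 77 mm overall), where to take it. Bar: 14 mm thick (bolt x), 32 mm long (bolt y), 28 mm high (bolt z, its axis, pointing up from head to bar). The bar's underside is 32 mm above the collar's underside. Grip bar and T head have their long sides parallel (both along y). At the start the bolt stands upright in a block.
- bolt_collar (a point): Centre of the flat underside of the bolt's round collar (36 mm diameter, 8 mm thick), 46 mm below bolt_grip; same axes. Below it: a 12 mm round shank 8 mm long, then the T head, 30 mm long (y) and 12 mm wide (x); the head's underside is 17 mm below the collar's underside, its lowest 4 mm stepped in 2 mm all round. Above the collar a 14 mm round stem.
- holder_top (a point): Centre of the top face of the fixed wooden block that holds the bolt: 70 mm (x) by 80 mm (y), top 40 mm above the bench. The T head stands in its pocket (20 x 38 mm, 25 mm deep, loose fit), the collar lies on the top.
- slot_mid (a point): Middle of the T-slot's mouth, level with the sloping face of the fixed wooden stand, 78 mm above the bench. z: face normal, 30 degrees off vertical, leaning roughly to the robot; x: up the slope; y: along the level slot to the fence. Mouth 17 mm wide, lips 6 mm thick; cavity 40 mm wide, floor 22 mm below the face. Slot from y -150 to 145 mm; face x -64 to 72, y -160 to 160 mm.
- fence_foot (a point): On the sloping face at the foot of the metal fence, on the slot's centre line; axes as slot_mid, 145 mm from it along y. The fence's face looks to -y and runs up the slope; 10 mm high, 15 mm thick. The tile is 90 mm wide and the collar's radius 18 mm, so with tile and collar pressed up the bolt's axis is 108 mm from this point, at y = 37 mm of slot_mid.
- tile_mid (a point): Centre of the loose pale ceramic tile, 90 x 90 x 12 mm, 200 g, flat on the slope over the slot. Axes as slot_mid. Its lower edge rests on a wooden ledge 10 mm high, whose upper face is at x = -48 mm of slot_mid. It starts 25 to 70 mm from the fence; the open side is the other one (-y). It slides under 1 to 4 N. A collar turned while pressed hard on it drags it askew: ease off about 1 mm before turning.
- owl: Bystander: terracotta owl figurine, about 75 mm wide and 97 mm high, loose; origin at the centre of its underside. Stands on the other side of the stand from the wooden block. (A glaze jar and an open book stand out of the way beyond the stand.)
Things that resemble listed ones, but are neither listed nor needed, are in the scene too. There is more than one size of the part that bears bolt_grip; the job needs the smaller. Of the things shaped like the part that bears tile_mid, the white one is meant.

How it is judged:
On the way, in this order (a step that is already met when the one before it is completed fails the run):
1. the bolt's head is down in the slot lengthways, collar on the face, on the open side of the tile, the tile not yet against the fence (z of bolt_grip in the frame of slot_mid between 0.04 and 0.0515 m and x of bolt_grip in the frame of slot_mid between -0.008 and 0.008 m and y of bolt_grip in the frame of slot_mid between -0.15 and 0.145 m and angle between the z axis of bolt_grip and the z axis of slot_mid, either way round below 0.15 rad and angle between the y axis of bolt_grip and the y axis of slot_mid, either way round below 0.35 rad and y of tile_mid in the frame of slot_mid below 0.092 m and y of bolt_grip in the frame of slot_mid below 0.035 m), for 0.2 s.
2. the tile has been pushed against the fence, the bolt beside it and still lengthways in the slot (z of bolt_grip in the frame of slot_mid between 0.04 and 0.0515 m and x of bolt_grip in the frame of slot_mid between -0.008 and 0.008 m and y of bolt_grip in the frame of slot_mid between -0.15 and 0.145 m and angle between the z axis of bolt_grip and the z axis of slot_mid, either way round below 0.15 rad and angle between the y axis of bolt_grip and the y axis of slot_mid, either way round below 0.35 rad and y of tile_mid in the frame of slot_mid between 0.097 and 0.104 m and x of tile_mid in the frame of slot_mid between -0.008 and 0.003 m and z of tile_mid in the frame of slot_mid between 0.001 and 0.011 m and angle between the y axis of tile_mid and the y axis of slot_mid, either way round below 0.06 rad and y of bolt_grip in the frame of slot_mid between 0.031 and 0.043 m), for 0.2 s.
At the end, for the whole second after the job is handed in: Bolt released, collar on the face within 5 mm, square to it within 0.15 rad, turned across the slot within 0.3 rad; tile flat on face and ledge, within 3 mm of the fence; collar within 6 mm of the tile; all at rest; owl moved under 40 mm (z of bolt_grip in the frame of slot_mid between 0.04 and 0.0515 m and x of bolt_grip in the frame of slot_mid between -0.008 and 0.008 m and y of bolt_grip in the frame of slot_mid between -0.15 and 0.145 m and angle between the z axis of bolt_grip and the z axis of slot_mid, either way round below 0.15 rad and y of tile_mid in the frame of slot_mid between 0.097 and 0.104 m and x of tile_mid in the frame of slot_mid between -0.008 and 0.003 m and z of tile_mid in the frame of slot_mid between 0.001 and 0.011 m and angle between the y axis of tile_mid and the y axis of slot_mid, either way round below 0.06 rad and y of bolt_grip in the frame of slot_mid between 0.031 and 0.043 m and angle between the y axis of bolt_grip and the x axis of slot_mid, either way round below 0.3 rad and linear speed of each of bolt, tile below 0.02 m/s and distance of owl from where it was at the start of the episode below 0.04 m); the robot touches nothing.
It fails at once if the owl is moved or toppled (distance of owl from where it was at the start of the episode above 0.04 m or angle between owl's own z axis and vertical above 0.5 rad).
It fails at once if the tile is handled with the fingers (contact force between the fingers and tile above 5 N).
It also fails if it takes over 48 s, if anything falls off the work surface, if the arm or the gripper's body presses on something with over 40 N, if the wrist force passes 120 N, or if a joint passes its speed limit or range.

ROBOT

A 6-joint arm with a two-finger parallel gripper is mounted at the origin on the work surface. World frame = base frame: x ahead of the robot, y to its left, z up, the work surface at z = 0. Lengths are in m, angles in rad, forces in N, time in s.
With the tool pointing down it reaches from about 0.3 to 0.775 m from the base axis. Payload 14.6 kg.
Tool frame: the origin (TCP) lies between the finger pads; the fingertips stand 8 mm ahead of it and the grasp point (between the pads) lies 11 mm behind it; z points along the fingers, y is the direction in which the jaws open and shut (so a half turn about z gives the same grasp; the last joint's range is limited). The gripper opens to 94 mm and grips with 3 to 60 N. Pads are 16 mm wide; open, the fingers measure 119 mm over their backs; the gripper's body (75 mm by 177 mm) begins 78 mm behind the grasp point.
Start: joints at [-1.34, 0.3, 1.521, -0, 1.321, -0.067], TCP at [0.161, -0.526, 0.213] pointing down, gripper open.
Joint ranges: [-3.03, 3.03], [-0.79, 2.21], [0.23, 2.52], [-1.04, 4.18], [0, 3.07], [-2.55, 2.55]. Speed limits (rad/s): [2.22, 2.22, 2.57, 3.14, 3.14, 3.14].

INTERFACE

Orientations are given as a unit quaternion [w, x, y, z].
In Python, from plant import * gives the robot as it stands.
- The arm moves only by the tool carry_out, never from a script. Its argument "increments" is a list of rows, each a list of 3 entries, a list of its own where there are three numbers: the shift along the tool's x, y, z in cm, then the turn, a rotation vector about the tool's x, y, z in rad, then the closure, from -1 (fully open) to 1 (shut), so that 0 is half open. A call has 1 to 8 rows; each row shifts and turns the pose as measured when the row begins, along the tool's axes as they then stand; what a row does not reach is not made up. A row lasts 1/12 s, in which the tool goes at most 41.7 mm and 7.16 degrees, less where a joint would pass 70% of its speed; a pose out of reach is approached as far as the arm can. A call with a gripper value outside its range is refused whole. The fingers move at their own pace and stop on an object; the grip force is fixed at half the most. Time passes only in rows, so rows that do not move let the fingers close. It gives the time, the measured TCP pose, the force and the opening at its end, in the units of the state.
- state(): the state, without advancing time (a new reading comes with each control period).
- capture(name): name is "side" or "top" or "wrist"; returns a dict with "color" (400x640x3 uint8, red, green, blue), "fx", "fy", "cx", "cy" (pixels), "eye" and "rotation" of the camera in the world; the wrist camera has in their place "mount" (4x4, takes a point from camera to tool coordinates, whose origin is the TCP and whose axes are the flange's). Camera axes: x right, y down, z forward; pixel columns grow to the right and rows downward; lengths in m; the calibration is good to about 2 mm. The wrist camera is an equidistant fisheye: a pixel r from the principal point sees the ray r / f radians off the axis. A picture is of the moment at which its call begins: read the wrist's pose just before it. There is no depth.
- job_done(): hands the job in, once; it reports no verdict.
The state is a dict: "t": time; "qpos": joint angles; "joint_vel": joint speeds; "effort": joint torques, N m; "ee_pos": TCP position; "orientation": TCP orientation; "contact_force": force on the tool from outside, world axes, zero at the start; "wrist_torque": the same for the moment, N m; "gripper_width": finger opening in m.
Only numpy, scipy, OpenCV 4.12 (cv2) and the standard library are available. Lean on these libraries where they do the work, as an engineer would, in place of code of your own. Each camera call takes 0.05 s, during which the arm holds its last target.

## Working session

There is one attempt and no reset: what is moved stays moved. The work goes in short steps, Python scripts to look and compute and a tool call to move; the robot and the scene stay as the last step left them, time stands still between calls to the robot, and variables do not carry over. Pictures are saved under pics/ and viewed, and the job is handed in when it is done.

Besides the shell and the picture viewer there is one more tool, called by a JSON object that holds its "method" and its "body", one argument or row to a line. carry_out: Moves the arm, as the interface text tells. Its arguments: {"type":"object","properties":{"increments":{"type":"array","items":{"type":"array"}}},"required":["increments"]}

```bash
ls; mkdir -p pics
python3 - <<'E'
from plant import *
import cv2
s=state()
print({k:s[k] for k in s})
for n in ("side","top","wrist"):
    c=capture(n)
    cv2.imwrite(f"pics/{n}0.png",c["color"][:,:,::-1])
    print(n,{k:c[k] for k in c if k!="color"})
E
```

```text
pics
{'t': 0.0, 'qpos': array([-1.33963788e+00,  3.00465914e-01,  1.52160098e+00,  7.16742414e-06,
        1.32070776e+00, -6.65709810e-02]), 'joint_vel': array([-0.00014261, -0.00089084, -0.00087018,  0.00125425, -0.0004659 ,
        0.00056859]), 'effort': array([-6.69790079e-04, -5.31799257e+01, -3.52739882e+01,  7.07957265e-02,
        2.43414275e-02, -1.22065353e-04]), 'ee_pos': array([ 0.16129624, -0.52554086,  0.21288076]), 'orientation': array([-5.89285115e-04,  9.88940055e-01,  1.48314594e-01, -4.51207534e-05]), 'contact_force': array([ 0.24160375,  0.56051352, -0.007204  ]), 'wrist_torque': array([-0.02287949,  0.03825028,  0.01058757]), 'gripper_width': 0.0939887266944544}
side {'fx': 376.38612106372324, 'fy': 376.38612106372324, 'cx': 320.27885576865407, 'cy': 205.93293895528623, 'eye': array([0.42947676, 0.82586773, 0.54060683]), 'rotation': array([ 0.01022222, -0.03338981,  0.86061662, -0.50805477])}
top {'fx': 370.8915723224551, 'fy': 370.8915723224551, 'cx': 314.06889140131926, 'cy': 195.5362643852049, 'eye': array([ 0.43249057, -0.00378963,  0.92997294]), 'rotation': array([ 0.02440378, -0.70154183,  0.71156723, -0.03025878])}
wrist {'fx': 309.70691628693146, 'fy': 309.70691628693146, 'cx': 320.56663094687605, 'cy': 199.86117568357557, 'mount': array([[-7.05978916e-04, -9.71384962e-01, -2.37509490e-01,
         6.89150071e-02],
       [ 9.99999744e-01, -7.14324682e-04, -5.09220954e-05,
        -3.41680269e-04],
       [-1.20193933e-04, -2.37509465e-01,  9.71385217e-01,
        -1.70806954e-01],
       [ 0.00000000e+00,  0.00000000e+00,  0.00000000e+00,
         1.00000000e+00]])}
```

View pics/side0.png

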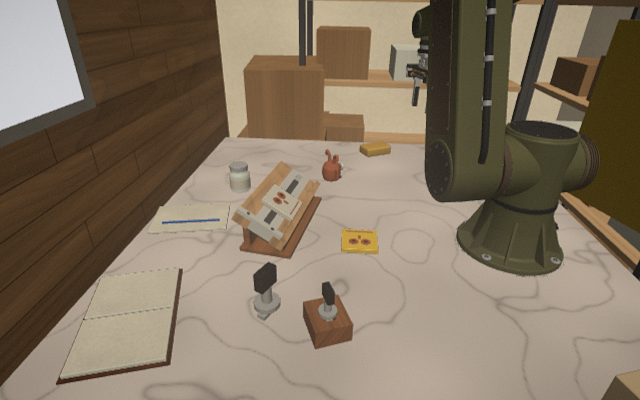

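View pics/top0.png

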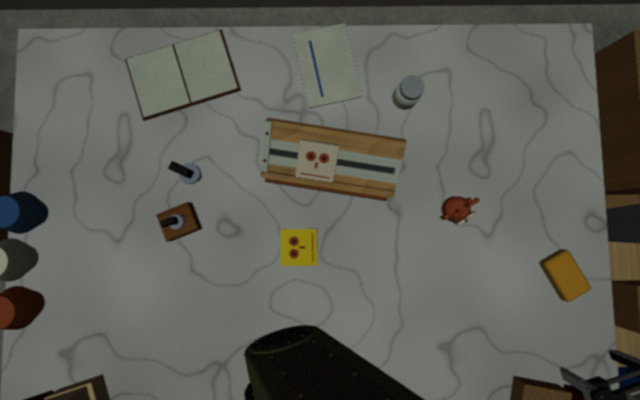

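View pics/wrist0.png

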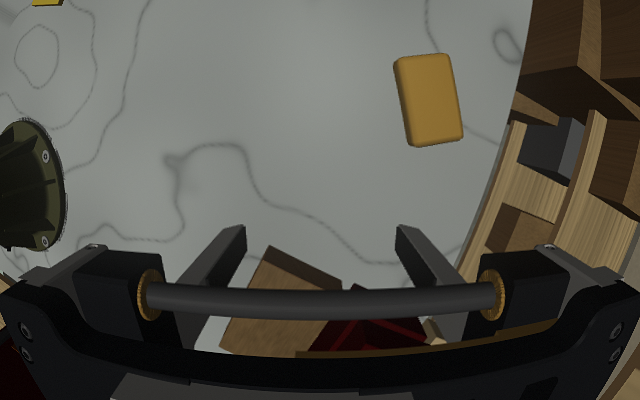

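```bash
cat > h.py <<'E'
import numpy as np, cv2
from scipy.spatial.transform import Rotation as R
def Rq(q): return R.from_quat([q[1],q[2],q[3],q[0]]).as_matrix()
def ray(c,u,v,s=None):
    x=(u-c["cx"])/c["fx"]; y=(v-c["cy"])/c["fy"]
    if "mount" in c:
        r=np.hypot(x,y); d=np.array([x/r*np.sin(r),y/r*np.sin(r),np.cos(r)]) if r>0 else np.array([0,0,1.])
        M=c["mount"]; W=Rq(s["orientation"])
        return s["ee_pos"]+W@M[:3,3], W@M[:3,:3]@d
    d=np.array([x,y,1.]); d/=np.linalg.norm(d)
    return np.array(c["eye"]),Rq(c["rotation"])@d
def proj(c,p,s=None):
    p=np.array(p,float)
    if "mount" in c:
        W=Rq(s["orientation"]); M=c["mount"]
        q=M[:3,:3].T@(W.T@(p-s["ee_pos"])-M[:3,3])
        th=np.arctan2(np.hypot(q[0],q[1]),q[2]); n=np.hypot(q[0],q[1])
        return c["cx"]+c["fx"]*th*q[0]/n, c["cy"]+c["fy"]*th*q[1]/n
    q=Rq(c["rotation"]).T@(p-c["eye"])
    return c["cx"]+c["fx"]*q[0]/q[2], c["cy"]+c["fy"]*q[1]/q[2]
def plane(o,d,z): return o+d*(z-o[2])/d[2]
def planeN(o,d,p,n): return o+d*(np.dot(p-o,n)/np.dot(d,n))
def tri(rs):
    A=np.zeros((3,3));b=np.zeros(3)
    for o,d in rs:
        P=np.eye(3)-np.outer(d,d);A+=P;b+=P@o
    x=np.linalg.solve(A,b)
    return x,[np.linalg.norm((np.eye(3)-np.outer(d,d))@(x-o)) for o,d in rs]
E
python3 - <<'E'
from plant import *
from h import *
import pickle
C={n:capture(n) for n in("side","top")}
pickle.dump(C,open("c0.pkl","wb"))
def crop(n,x0,y0,x1,y1,k,f):
    im=C[n]["color"][y0:y1,x0:x1,::-1]
    cv2.imwrite(f,cv2.resize(im,None,fx=k,fy=k,interpolation=cv2.INTER_CUBIC))
crop("top",140,110,420,260,2.8,"pics/t1.png")
crop("side",220,150,380,350,3,"pics/s1.png")
for n in C: print(n, Rq(C[n]["rotation"]))
E
```

```text
side [[-0.99756125 -0.04708476  0.05152253]
 [-0.06785854  0.48153094 -0.87379813]
 [ 0.01633288 -0.8751634  -0.48355171]]
top [[-0.01448703 -0.9969115   0.07718546]
 [-0.99986521  0.01384693 -0.00882178]
 [ 0.00772575 -0.07730286 -0.99697772]]
```

View pics/t1.png

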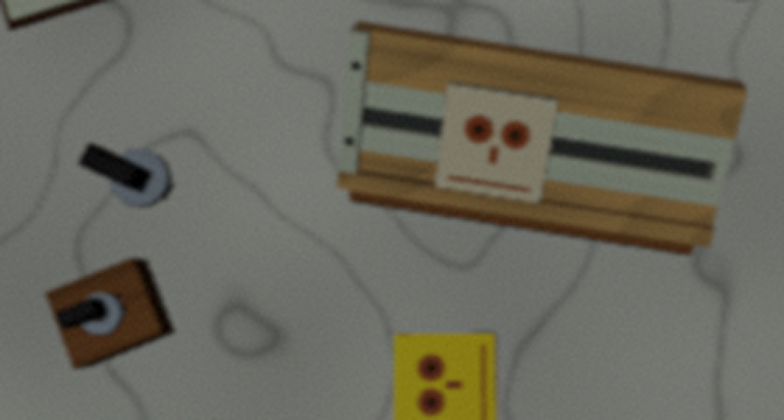

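View pics/s1.png

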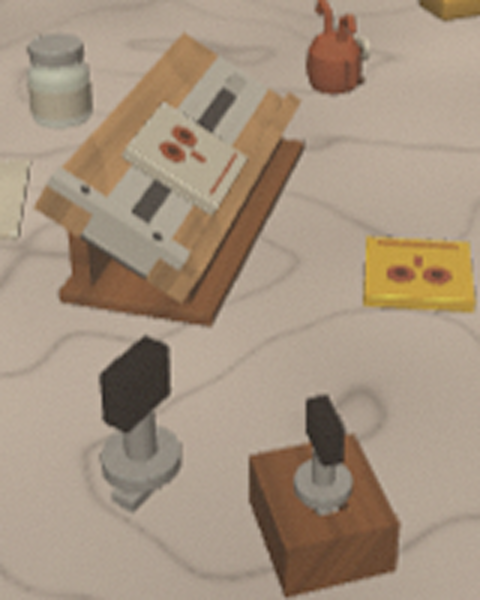

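Run:
```python
from h import *
import pickle
C=pickle.load(open("c0.pkl","rb")); t=C["top"]; s=C["side"]
T=lambda u,v:ray(t,140+u/2.8,110+v/2.8)
S=lambda u,v:ray(s,220+u/3,150+v/3)
print("grip top tri", tri([T(82,314),S(325,430)]))
print("collar block top", plane(*T(103,314),.048), plane(*S(324,482),.048))
a=plane(*T(712,170),.078);b=plane(*T(365,117),.078);print("slot",a,b,np.linalg.norm(a-b),np.degrees(np.arctan2(*(b-a)[1::-1])))
for p in [(743,85),(712,245),(360,24),(340,188)]: print(plane(*T(*p),.078))
print("slot tri far end", tri([T(712,170),S(234,88)]))
for p in [(50,292),(140,260),(77,365),(172,330)]: print(plane(*T(*p),.04))
bt=[plane(*S(*p),.04) for p in [(250,457),(352,437),(398,520),(283,540)]];print(bt)
```

```text
grip top tri (array([0.44214794, 0.3180098 , 0.08397802]), [np.float64(0.0001289160598074806), np.float64(0.0001289160598074439)])
collar block top [0.4421688  0.31400797 0.048     ] [0.44164841 0.32346093 0.048     ]
slot [ 0.55361849 -0.19825458  0.078     ] [0.60179525 0.08873846 0.078     ] 0.2910085970640543 80.47075628545684
[ 0.62473021 -0.22638616  0.078     ]
[ 0.49133616 -0.19630859  0.078     ]
[0.68050706 0.09248843 0.078     ]
[0.54275823 0.10966633 0.078     ]
slot tri far end (array([ 0.5576529 , -0.20240179,  0.05960064]), [np.float64(0.0014076082752226121), np.float64(0.0014076082752225746)])
[0.46164186 0.36225438 0.04      ]
[0.4879236  0.28595665 0.04      ]
[0.39937125 0.33829427 0.04      ]
[0.4278115  0.25809565 0.04      ]
[array([0.48909931, 0.29771752, 0.04      ]), array([0.42592668, 0.27413764, 0.04      ]), array([0.39699001, 0.3422867 , 0.04      ]), array([0.46302823, 0.3630431 , 0.04      ])]
```

{"method": "carry_out", "body": {
  "increments": [
    [[2.5, -1.0, -2.5], [0, 0, 0], -1],
    [[3.3, -1.9, -1], [0, 0, 0], -1],
    [[3.3, -1.9, -1], [0, 0, 0], -1],
    [[3.3, -1.9, -1], [0, 0, 0], -1],
    [[3.3, -1.9, -1], [0, 0, 0], -1],
    [[3.3, -1.9, -1], [0, 0, 0], -1],
    [[3.3, -1.9, -1], [0, 0, 0], -1],
    [[3.3, -1.9, -1], [0, 0, 0], -1]
  ]
}}

```text
t: 0.92
ee_pos: [0.3672, -0.3082, 0.3092]
orientation: [-0.003, 0.99, 0.143, -0.001]
contact_force: [0.0, -0.6, 0.1]
gripper_width: 0.0942
```

```bash
cat >> h.py <<'E'
def tool(yaw,tilt=0,tyaw=None):
    """tool rotation: tool x at world yaw (deg) with z down; then nothing"""
    a=np.radians(yaw);x=np.array([np.cos(a),np.sin(a),0]);z=np.array([0,0,-1.]);return np.column_stack([x,np.cross(z,x),z])
def plan(s,p,Rt,n):
    """n rows interpolating pos + rotation; prints increments in local frames"""
    R0=R.from_matrix(Rq(s["orientation"]));p0=np.array(s["ee_pos"])
    w=(R0.inv()*R.from_matrix(Rt)).as_rotvec()
    d=(np.array(p)-p0)/n
    print("total deg",np.degrees(np.linalg.norm(w)),"per row deg",np.degrees(np.linalg.norm(w))/n,"mm/row",np.linalg.norm(d)*1e3)
    for i in range(n):
        Ri=R0*R.from_rotvec(w*i/n)
        print([list(np.round(Ri.inv().apply(d)*100,2)),list(np.round(w/n,3))])
E
python3 - <<'E'
from plant import *
from h import *
plan(state(),[.52,-.16,.31],tool(80.5),9)
E
```

```text
total deg 64.03370616981803 per row deg 7.114856241090893 mm/row 23.657204398699765
[[np.float64(2.1), np.float64(-1.1), np.float64(-0.0)], [np.float64(-0.001), np.float64(-0.0), np.float64(-0.124)]]
[[np.float64(2.22), np.float64(-0.83), np.float64(-0.0)], [np.float64(-0.001), np.float64(-0.0), np.float64(-0.124)]]
[[np.float64(2.3), np.float64(-0.55), np.float64(-0.01)], [np.float64(-0.001), np.float64(-0.0), np.float64(-0.124)]]
[[np.float64(2.35), np.float64(-0.26), np.float64(-0.01)], [np.float64(-0.001), np.float64(-0.0), np.float64(-0.124)]]
[[np.float64(2.37), np.float64(0.03), np.float64(-0.01)], [np.float64(-0.001), np.float64(-0.0), np.float64(-0.124)]]
[[np.float64(2.34), np.float64(0.33), np.float64(-0.01)], [np.float64(-0.001), np.float64(-0.0), np.float64(-0.124)]]
[[np.float64(2.28), np.float64(0.61), np.float64(-0.01)], [np.float64(-0.001), np.float64(-0.0), np.float64(-0.124)]]
[[np.float64(2.19), np.float64(0.89), np.float64(-0.01)], [np.float64(-0.001), np.float64(-0.0), np.float64(-0.124)]]
[[np.float64(2.06), np.float64(1.16), np.float64(-0.01)], [np.float64(-0.001), np.float64(-0.0), np.float64(-0.124)]]
```

{"method": "carry_out", "body": {
  "increments": [
    [[2.1, -1.1, 0], [0, 0, -0.124], -1],
    [[2.2, -0.8, 0], [0, 0, -0.124], -1],
    [[2.3, -0.5, 0], [0, 0, -0.124], -1],
    [[2.4, -0.3, 0], [0, 0, -0.124], -1],
    [[2.4, 0, 0], [0, 0, -0.124], -1],
    [[2.3, 0.3, 0], [0, 0, -0.124], -1],
    [[2.3, 0.6, 0], [0, 0, -0.124], -1],
    [[2.2, 0.9, 0], [0, 0, -0.124], -1]
  ]
}}

```text
t: 1.58
ee_pos: [0.5103, -0.1647, 0.313]
orientation: [-0.001, 0.799, 0.601, 0.002]
contact_force: [0.5, -1.1, 0.4]
gripper_width: 0.0937
```

{"method": "carry_out", "body": {
  "increments": [
    [[2, 1.2, 0], [0, 0, -0.124], -1],
    [[0, 0, 0], [0, 0, 0], -1]
  ]
}}

```text
t: 1.75
ee_pos: [0.5299, -0.1452, 0.3125]
orientation: [-0.001, 0.757, 0.654, 0.002]
contact_force: [-0.4, 0.4, -1.2]
gripper_width: 0.0936
```

```bash
cat >> h.py <<'E'
def shot(tag):
    from plant import state,capture
    import pickle
    s=state(); c=capture("wrist"); pickle.dump((s,c),open(f"w_{tag}.pkl","wb"))
    cv2.imwrite(f"pics/w_{tag}.png",c["color"][:,:,::-1]); print(s["t"],s["ee_pos"],s["orientation"],s["qpos"])
    return s,c
E
python3 -c "
from h import *
shot('a')"
```

```text
1.75 [ 0.52987297 -0.14524077  0.31247654] [-0.00125779  0.75690584  0.65352027  0.00179568] [-0.33629169  0.24423338  1.36418285  0.00437052  1.53356543 -0.19011505]
```

View pics/w_a.png

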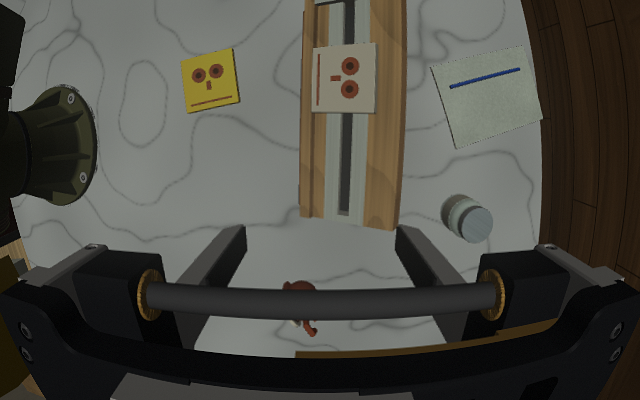

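{"method": "carry_out", "body": {
  "increments": [
    [[3, 0, 0], [0, 0, 0], -1],
    [[4, 0, 0], [0, 0, 0], -1],
    [[4, 0, 0], [0, 0, 0], -1],
    [[3, 0, 0], [0, 0, 0], -1],
    [[0, 0, 0], [0, 0, 0], -1]
  ]
}}

```text
t: 2.22
ee_pos: [0.5494, -0.0072, 0.3122]
orientation: [-0.002, 0.765, 0.644, 0.001]
contact_force: [0.2, 1.0, 0.0]
gripper_width: 0.094
```

```bash
python3 -c "
from h import *
s,c=shot('b')
a=cv2.imread('pics/w_a.png');
cv2.imwrite('pics/a_z.png',cv2.resize(a[0:240,270:430],None,fx=2.5,fy=2.5,interpolation=cv2.INTER_CUBIC))"
```

```text
2.2167 [ 0.54943714 -0.00716965  0.31217048] [-1.66743479e-03  7.65168596e-01  6.43827402e-01  7.17994844e-04] [-0.08132467  0.24510391  1.36379661  0.00338191  1.53401959  0.09036264]
```

View pics/w_b.png

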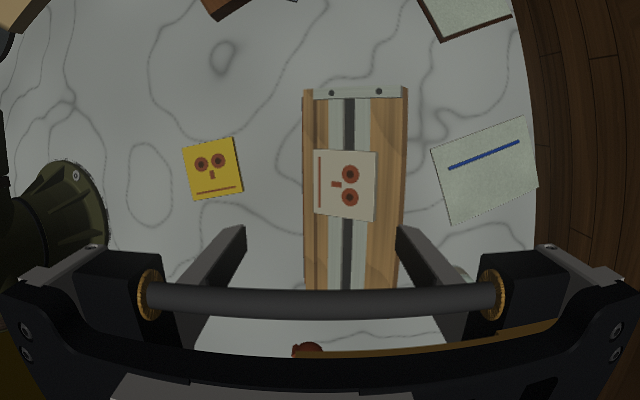

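View pics/a_z.png

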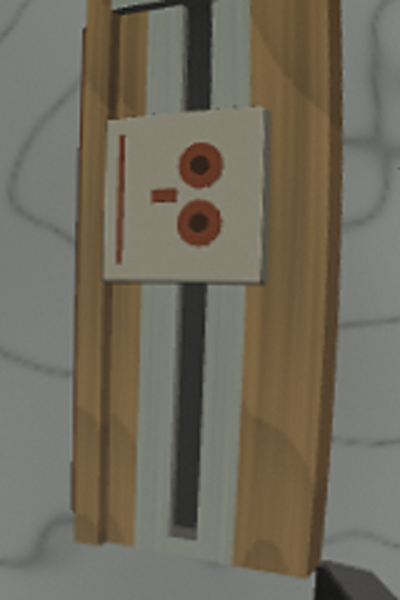

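```bash
python3 -c "
from h import *
a=cv2.imread('pics/w_b.png');
cv2.imwrite('pics/b_z.png',cv2.resize(a[75:235,285:425],None,fx=3.6,fy=3.6,interpolation=cv2.INTER_CUBIC))
a=cv2.imread('pics/w_a.png');
cv2.imwrite('pics/a_z2.png',cv2.resize(a[100:240,285:425],None,fx=4,fy=4,interpolation=cv2.INTER_CUBIC))"
```

```text
(no output)
```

View pics/b_z.png

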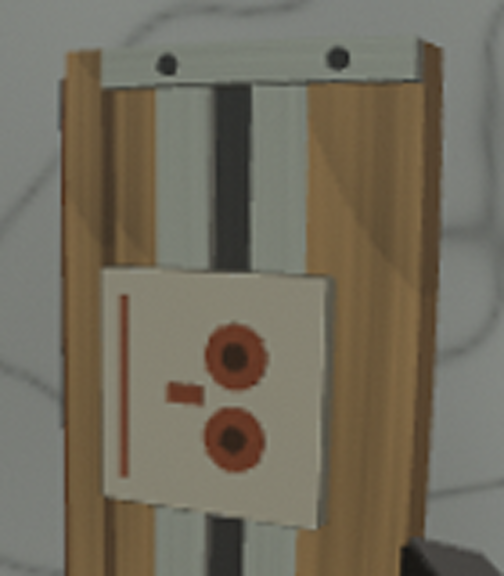

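View pics/a_z2.png

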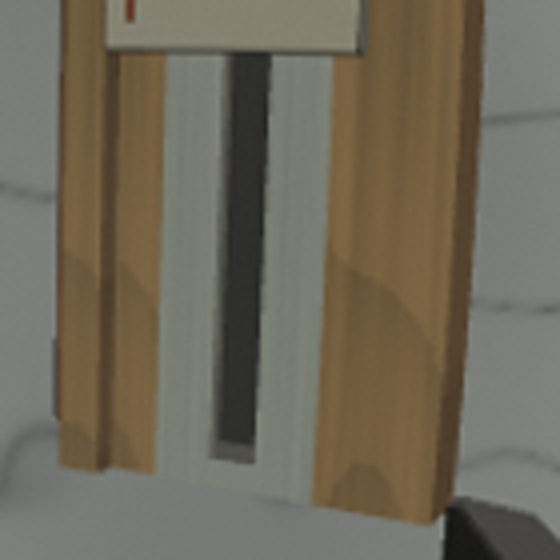

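```bash
cat > m1.py <<'E'
from h import *
import pickle
sa,ca=pickle.load(open("w_a.pkl","rb")); sb,cb=pickle.load(open("w_b.pkl","rb"))
A=lambda u,v:ray(ca,270+(u+.5)/2.5-.5,(v+.5)/2.5-.5,sa)
A2=lambda u,v:ray(ca,285+(u+.5)/4-.5,100+(v+.5)/4-.5,sa)
B=lambda u,v:ray(cb,285+(u+.5)/3.6-.5,75+(v+.5)/3.6-.5,sb)
# tile top corners: far-left, far-right, near-right, near-left
ta=[A(107,121),A(264,109),A(262,281),A(106,279)]
tb=[B(104,268),B(327,278),B(319,526),B(105,495)]
P=[tri([a,b]) for a,b in zip(ta,tb)]
for p in P: print("tile corner",p[0].round(4),np.round(p[1],4))
P=np.array([p[0] for p in P])
print("edges",[np.linalg.norm(P[i]-P[(i+1)%4]).round(4) for i in range(4)],"mid",P.mean(0))
X=(P[1]+P[2]-P[0]-P[3]);Y=(P[0]+P[1]-P[2]-P[3]);N=np.cross(X,Y);N/=np.linalg.norm(N)
print("normal",N,"tilt",np.degrees(np.arccos(N[2])),"yawx",np.degrees(np.arctan2(X[1],X[0])),"yawy",np.degrees(np.arctan2(Y[1],Y[0]))-90)
for z in (.070,.078,.086):
    a=[plane(*r,z) for r in (A2(231,460),A2(247.5,55))]; b=[plane(*r,z) for r in (B(232,86),B(232,268),B(228,520))]
    print(z,[x.round(4)[:2] for x in a+b])
    d=b[0]-a[0];print("yaw",np.degrees(np.arctan2(d[1],d[0]))-90,np.linalg.norm(d))
print("slot near tile, cross",tri([A2(247.5,55),B(228,520)]))
E
python3 m1.py
```

```text
tile corner [0.5459 0.0319 0.0634] [0.0005 0.0005]
tile corner [0.6228 0.0186 0.103 ] [0.0001 0.0001]
tile corner [ 0.6077 -0.0684  0.1056] [0.0002 0.0002]
tile corner [ 0.5316 -0.0551  0.0645] [0.0004 0.0004]
edges [np.float64(0.0875), np.float64(0.0883), np.float64(0.0875), np.float64(0.0882)] mid [ 0.57700315 -0.01825318  0.08414256]
normal [-0.45123886  0.09516719  0.88731432] tilt 27.46231878030861 yawx -9.861298789306067 yawy -9.553314539519974
0.07 [array([ 0.5526, -0.2013]), array([ 0.5768, -0.0646]), array([0.6045, 0.0912]), array([0.5933, 0.0243]), array([ 0.5769, -0.0717])]
yaw -10.075404438305895 0.29708419987175466
0.078 [array([ 0.5523, -0.1989]), array([ 0.5761, -0.0649]), array([0.6037, 0.0906]), array([0.5927, 0.025 ]), array([ 0.5766, -0.0691])]
yaw -10.064692274047204 0.2940370518102077
0.086 [array([ 0.5521, -0.1966]), array([ 0.5753, -0.0651]), array([0.6029, 0.09  ]), array([0.5921, 0.0257]), array([ 0.5763, -0.0666])]
yaw -10.053755761842737 0.29098991424197956
slot near tile, cross (array([ 0.57558597, -0.065335  ,  0.08961983]), [np.float64(0.0005678770123301763), np.float64(0.0005678770123300871)])
```

Run:
```python
from plant import *
from h import *
np.set_printoptions(suppress=True)
plan(state(),[.476,.21,.27],tool(109),7)
```

```text
total deg 28.86525048215407 per row deg 4.123607211736296 mm/row 33.53292023506355
[[np.float64(2.9), np.float64(-1.57), np.float64(0.61)], [np.float64(-0.0), np.float64(-0.0), np.float64(-0.072)]]
[[np.float64(3.01), np.float64(-1.35), np.float64(0.61)], [np.float64(-0.0), np.float64(-0.0), np.float64(-0.072)]]
[[np.float64(3.1), np.float64(-1.13), np.float64(0.61)], [np.float64(-0.0), np.float64(-0.0), np.float64(-0.072)]]
[[np.float64(3.17), np.float64(-0.91), np.float64(0.61)], [np.float64(-0.0), np.float64(-0.0), np.float64(-0.072)]]
[[np.float64(3.23), np.float64(-0.68), np.float64(0.61)], [np.float64(-0.0), np.float64(-0.0), np.float64(-0.072)]]
[[np.float64(3.27), np.float64(-0.44), np.float64(0.61)], [np.float64(-0.0), np.float64(-0.0), np.float64(-0.072)]]
[[np.float64(3.29), np.float64(-0.21), np.float64(0.6)], [np.float64(-0.0), np.float64(-0.0), np.float64(-0.072)]]
```

{"method": "carry_out", "body": {
  "increments": [
    [[2.9, -1.6, 0.6], [0, 0, -0.072], -1],
    [[3.0, -1.35, 0.6], [0, 0, -0.072], -1],
    [[3.1, -1.1, 0.6], [0, 0, -0.072], -1],
    [[3.2, -0.9, 0.6], [0, 0, -0.072], -1],
    [[3.2, -0.7, 0.6], [0, 0, -0.072], -1],
    [[3.2, -0.4, 0.6], [0, 0, -0.072], -1],
    [[2.5, -0.2, 0.6], [0, 0, -0.072], -1],
    [[0, 0, 0], [0, 0, 0], -1]
  ]
}}

```text
t: 2.93
ee_pos: [0.4761, 0.1977, 0.2687]
orientation: [-0.0, 0.582, 0.813, 0.0]
contact_force: [-1.1, 0.0, 0.7]
gripper_width: 0.0942
```

```bash
python3 -c "
from h import *
s,c=shot('c')"
```

```text
2.9333 [0.47606082 0.19769943 0.26870355] [-1.64198947e-04  5.82055479e-01  8.13149055e-01  7.71976069e-05] [ 3.22366830e-01  1.84256522e-01  1.53554676e+00  3.60499427e-04
  1.42185709e+00 -5.97455598e-03]
```

View pics/w_c.png

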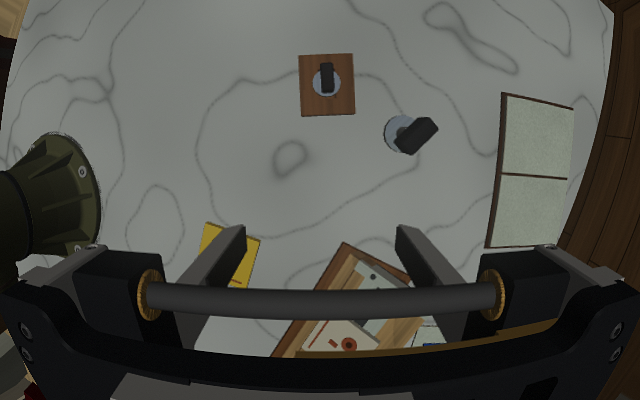

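{"method": "carry_out", "body": {
  "increments": [
    [[3, 0, 0], [0, 0, 0], -1],
    [[4, 0, 0], [0, 0, 0], -1],
    [[3, 0, 0], [0, 0, 0], -1],
    [[0, 0, 0], [0, 0, 0], -1]
  ]
}}

```text
t: 3.32
ee_pos: [0.4477, 0.2868, 0.2703]
orientation: [0.001, 0.592, 0.806, 0.0]
contact_force: [-0.1, -0.0, -0.8]
gripper_width: 0.0939
```

```bash
python3 -c "
from h import *
s,c=shot('d')
a=cv2.imread('pics/w_c.png');b=cv2.imread('pics/w_d.png')
z=lambda i,y:cv2.resize(i[y:y+100,280:380],None,fx=4,fy=4,interpolation=cv2.INTER_CUBIC)
cv2.imwrite('pics/cd.png',np.hstack([z(a,35),z(b,120)]))"
```

```text
3.3167 [0.44769856 0.28683976 0.27030459] [1.25590908e-03 5.91608969e-01 8.06223956e-01 4.29439666e-04] [ 0.50186677  0.21963869  1.48961493 -0.00193334  1.43050022  0.19744646]
```

View pics/w_d.png

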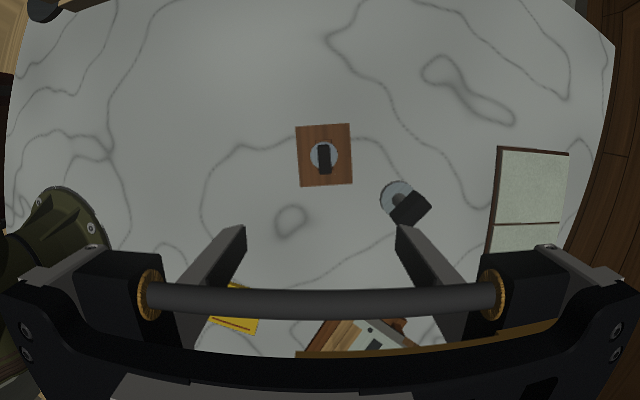

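View pics/cd.png

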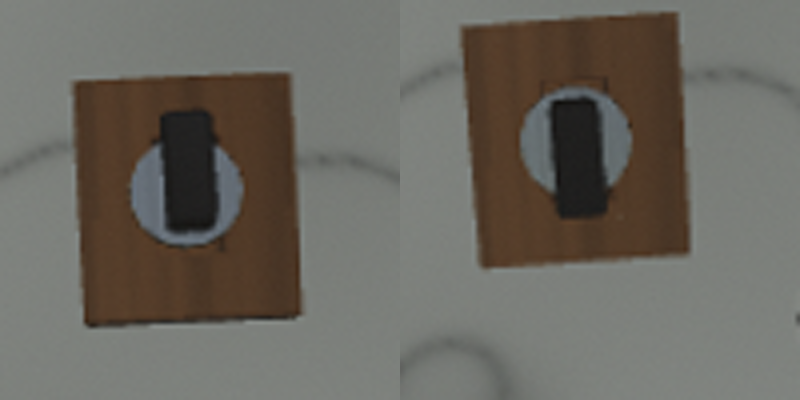

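Run:
```python
from h import *
import pickle
sc,cc=pickle.load(open("w_c.pkl","rb")); sd,cd=pickle.load(open("w_d.pkl","rb"))
Cc=lambda u,v:ray(cc,280+(u+.5)/4-.5,35+(v+.5)/4-.5,sc)
D=lambda u,v:ray(cd,280+(u-400+.5)/4-.5,120+(v+.5)/4-.5,sd)
bc=[(74,82),(290,73),(301,316),(86,325)];bd=[(461,27),(677,13),(690,254),(482,268)]
P=[]
for a,b in zip(bc,bd):
    x,e=tri([Cc(*a),D(*b)]);P.append(x);print(x.round(4),np.round(e,4))
P=np.array(P);print("block mid",P.mean(0),[np.linalg.norm(P[i]-P[(i+1)%4]).round(4) for i in range(4)])
d=P[0]+P[1]-P[2]-P[3];print("yaw y",np.degrees(np.arctan2(d[1],d[0])))
print("collar centre tri",tri([Cc(187,192),D(576,142)]))
for z in(.045,.048,.051): print(z,plane(*Cc(187,192),z),plane(*D(576,142),z))
print("bar far top edge",tri([Cc(185,111),D(575,99)]))
# bar top in d at z
for z in (.105,.108):
    f=plane(*D(575,99),z);n=plane(*D(582,217),z);print(z,f,n,np.linalg.norm(f-n),np.degrees(np.arctan2(*(f-n)[1::-1])),(f+n)/2)
g=Rq(sd["orientation"]);print("tool x yaw",np.degrees(np.arctan2(g[1,0],g[0,0])),g[:,2])
```

```text
[0.3969 0.3418 0.0392] [0.0002 0.0002]
[0.4615 0.3669 0.041 ] [0. 0.]
[0.491  0.2925 0.0363] [0. 0.]
[0.4263 0.2671 0.0358] [0.0001 0.0001]
block mid [0.44390634 0.31706481 0.03804373] [np.float64(0.0694), np.float64(0.0802), np.float64(0.0695), np.float64(0.0804)]
yaw y 111.53699835901605
collar centre tri (array([0.44322818, 0.31750338, 0.04503866]), [np.float64(0.00016634425060188597), np.float64(0.00016634425060190603)])
0.045 [0.4433864  0.31755677 0.045     ] [0.44307034 0.31745238 0.045     ]
0.048 [0.44346752 0.3171424  0.048     ] [0.44294685 0.31772089 0.048     ]
0.051 [0.44354864 0.31672803 0.051     ] [0.44282336 0.31798941 0.051     ]
bar far top edge (array([0.43690896, 0.33312261, 0.0921302 ]), [np.float64(0.0003031936484352097), np.float64(0.00030319364843505624)])
0.105 [0.43681386 0.33393848 0.105     ] [0.44839498 0.30358894 0.105     ] 0.032484104907758854 110.88643163991975 [0.44260442 0.31876371 0.105     ]
0.108 [0.43672417 0.33410775 0.108     ] [0.4482019  0.30402918 0.108     ] 0.032194074389507485 110.88643163991982 [0.44246304 0.31906846 0.108     ]
tool x yaw 107.45729363038474 [ 2.53320869e-03 -7.93565062e-04 -9.99996477e-01]
```

Run:
```python
from plant import *
from h import *
plan(state(),[.443,.318,.15],tool(111),4)
```

```text
total deg 3.5623346182078133 per row deg 0.8905836545519533 mm/row 31.21646330735733
[[np.float64(0.83), np.float64(0.11), np.float64(3.01)], [np.float64(0.001), np.float64(0.001), np.float64(-0.016)]]
[[np.float64(0.83), np.float64(0.13), np.float64(3.01)], [np.float64(0.001), np.float64(0.001), np.float64(-0.016)]]
[[np.float64(0.82), np.float64(0.14), np.float64(3.01)], [np.float64(0.001), np.float64(0.001), np.float64(-0.016)]]
[[np.float64(0.82), np.float64(0.15), np.float64(3.01)], [np.float64(0.001), np.float64(0.001), np.float64(-0.016)]]
```

{"method": "carry_out", "body": {
  "increments": [
    [[0.8, 0.1, 3], [0, 0, -0.016], 0],
    [[0.8, 0.1, 3], [0, 0, -0.016], 0],
    [[0.8, 0.15, 3], [0, 0, -0.016], 0],
    [[0.8, 0.15, 3], [0, 0, -0.016], 0],
    [[0, 0, 0], [0, 0, 0], 0]
  ]
}}

```text
t: 3.78
ee_pos: [0.4499, 0.3087, 0.1495]
orientation: [0.004, 0.572, 0.82, 0.003]
contact_force: [1.0, -0.1, -0.8]
gripper_width: 0.0642
```

```bash
python3 -c "
from h import *
s,c=shot('e')
plan(s,[.443,.318,.077],tool(111),3)"
```

```text
3.7833 [0.44993474 0.30874524 0.14953419] [0.00420562 0.57164418 0.82048507 0.003082  ] [ 0.53674916  0.34603591  1.61510531 -0.00555373  1.17137036  0.18512499]
total deg 0.9441128856360627 per row deg 0.31470429521202087 mm/row 24.4834401669724
[[np.float64(0.38), np.float64(-0.13), np.float64(2.42)], [np.float64(0.003), np.float64(0.001), np.float64(-0.004)]]
[[np.float64(0.38), np.float64(-0.12), np.float64(2.42)], [np.float64(0.003), np.float64(0.001), np.float64(-0.004)]]
[[np.float64(0.37), np.float64(-0.11), np.float64(2.42)], [np.float64(0.003), np.float64(0.001), np.float64(-0.004)]]
```

View pics/w_e.png

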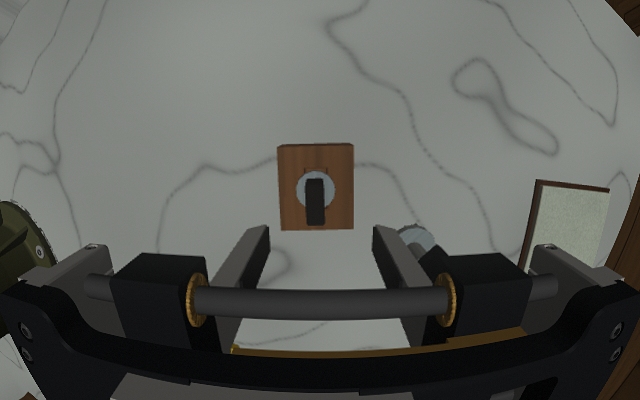

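Run:
```python
from h import *
import pickle
for k,pts in (("d",[(397,197),(412,208),(398,215),(428,205),(410,190)]),("c",[(402,134),(417,135),(437,122)])):
    s,c=pickle.load(open(f"w_{k}.pkl","rb"))
    x=tool(111)
    for p in pts:
        for z in (.02,.12):
            q=plane(*ray(c,*p,s),z); print(k,p,z,q.round(3),"rel tool",(x.T@(q-[.443,.318,z])).round(3))
```

```text
d (397, 197) 0.02 [0.562 0.291 0.02 ] rel tool [-0.068  0.101 -0.   ]
d (397, 197) 0.12 [0.53  0.305 0.12 ] rel tool [-0.043  0.076  0.   ]
d (412, 208) 0.02 [0.589 0.282 0.02 ] rel tool [-0.086  0.124 -0.   ]
d (412, 208) 0.12 [0.551 0.299 0.12 ] rel tool [-0.056  0.094  0.   ]
d (398, 215) 0.02 [0.573 0.266 0.02 ] rel tool [-0.095  0.103 -0.   ]
d (398, 215) 0.12 [0.538 0.287 0.12 ] rel tool [-0.063  0.078  0.   ]
d (428, 205) 0.02 [0.612 0.294 0.02 ] rel tool [-0.083  0.149 -0.   ]
d (428, 205) 0.12 [0.568 0.308 0.12 ] rel tool [-0.054  0.113  0.   ]
d (410, 190) 0.02 [0.577 0.306 0.02 ] rel tool [-0.059  0.121 -0.   ]
d (410, 190) 0.12 [0.541 0.317 0.12 ] rel tool [-0.036  0.091  0.   ]
c (402, 134) 0.02 [0.563 0.29  0.02 ] rel tool [-0.069  0.102 -0.   ]
c (402, 134) 0.12 [0.537 0.284 0.12 ] rel tool [-0.066  0.076  0.   ]
c (417, 135) 0.02 [0.584 0.297 0.02 ] rel tool [-0.07   0.124 -0.   ]
c (417, 135) 0.12 [0.553 0.289 0.12 ] rel tool [-0.067  0.092  0.   ]
c (437, 122) 0.02 [0.606 0.325 0.02 ] rel tool [-0.052  0.155 -0.   ]
c (437, 122) 0.12 [0.57 0.31 0.12] rel tool [-0.053  0.116  0.   ]
```

{"method": "carry_out", "body": {
  "increments": [
    [[0.9, -0.35, 0.5], [0, 0, 0], 0],
    [[0.2, 0, 2], [0, 0, 0], 0],
    [[0, 0, 2.4], [0, 0, 0], 0],
    [[0, 0, 1.8], [0, 0, 0], 0],
    [[0, 0, 0], [0, 0, 0], 0]
  ]
}}

```text
t: 4.25
ee_pos: [0.4507, 0.3165, 0.094]
orientation: [0.008, 0.577, 0.817, 0.011]
contact_force: [0.5, 0.6, -0.8]
gripper_width: 0.0471
```

```bash
python3 -c "
from h import *
s,c=shot('f')
plan(s,[.443,.318,.077],tool(111),1)"
```

```text
4.25 [0.45066216 0.31645364 0.09397343] [0.00814125 0.57690171 0.81669814 0.01105811] [ 0.54864553  0.41508869  1.66223948 -0.00719152  1.03751854  0.21141636]
total deg 2.1557320921978924 per row deg 2.1557320921978924 mm/row 18.68681597895408
[[np.float64(0.4), np.float64(-0.72), np.float64(1.68)], [np.float64(0.027), np.float64(0.001), np.float64(-0.026)]]
```

View pics/w_f.png

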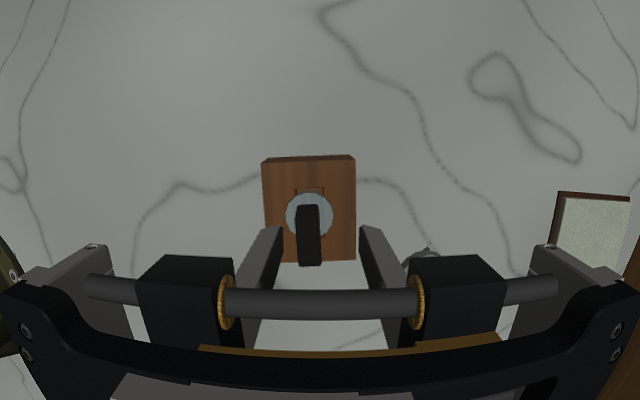

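{"method": "carry_out", "body": {
  "increments": [
    [[0.4, -0.7, 0], [0.027, 0, -0.026], 0],
    [[0, 0, 1.0], [0, 0, 0], 0],
    [[0, 0, 0], [0, 0, 0], 0]
  ]
}}

```text
t: 4.55
ee_pos: [0.4459, 0.3187, 0.0912]
orientation: [0.003, 0.567, 0.823, 0.004]
contact_force: [-0.2, -0.7, -0.8]
gripper_width: 0.0473
```

```bash
python3 -c "
from h import *
s,c=shot('g')
plan(s,[.443,.318,.077],tool(111),1)"
```

```text
4.55 [0.44591286 0.31872347 0.09124044] [0.00251534 0.56731337 0.82348671 0.00434238] [ 5.54280320e-01  4.22134504e-01  1.65905438e+00 -1.29007997e-03
  1.05043011e+00  1.90616644e-01]
total deg 0.5889505157562509 per row deg 0.5889505157562509 mm/row 14.553290983175117
[[np.float64(0.04), np.float64(-0.31), np.float64(1.42)], [np.float64(0.01), np.float64(-0.001), np.float64(-0.002)]]
```

{"method": "carry_out", "body": {
  "increments": [
    [[0, -0.3, 0.7], [0.01, 0, 0], 0],
    [[0, 0, 0.9], [0, 0, 0], 0],
    [[0, 0, 0], [0, 0, 0], 0]
  ]
}}

```text
t: 4.85
ee_pos: [0.4447, 0.3182, 0.0771]
orientation: [0.001, 0.568, 0.823, 0.003]
contact_force: [-0.4, -0.1, 0.4]
gripper_width: 0.0476
```

```bash
python3 -c "
from h import *
s,c=shot('g')
plan(s,[.443,.318,.077],tool(111),1)"
```

```text
4.85 [0.44468867 0.31817203 0.07709992] [7.24747532e-04 5.68076871e-01 8.22971173e-01 2.56739329e-03] [5.53710291e-01 4.41480752e-01 1.66887562e+00 8.56897301e-04
 1.02595155e+00 1.90811028e-01]
total deg 0.3842126817860086 per row deg 0.3842126817860086 mm/row 1.7003459370950167
[[np.float64(0.04), np.float64(-0.16), np.float64(0.01)], [np.float64(0.005), np.float64(-0.002), np.float64(-0.004)]]
```

View pics/w_g.png

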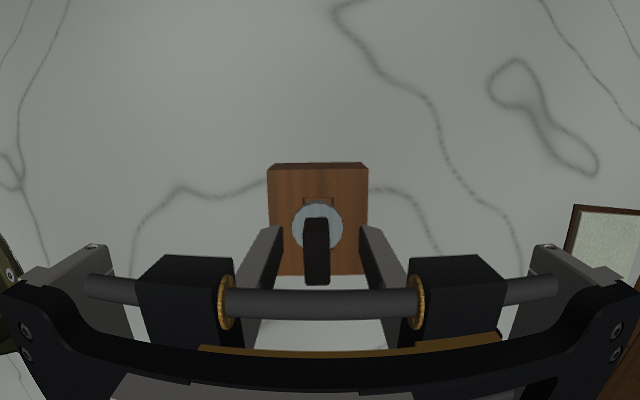

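{"method": "carry_out", "body": {
  "increments": [
    [[0, -0.1, 0], [0, 0, 0], 1],
    [[0, 0, 0], [0, 0, 0], 1],
    [[0, 0, 0], [0, 0, 0], 1],
    [[0, 0, 0], [0, 0, 0], 1],
    [[0, 0, 0], [0, 0, 0], 1],
    [[0, 0, 0], [0, 0, 0], 1]
  ]
}}

```text
t: 5.4
ee_pos: [0.444, 0.3179, 0.078]
orientation: [0.001, 0.568, 0.823, 0.003]
contact_force: [-0.1, 0.3, -2.2]
gripper_width: 0.0139
```

```bash
python3 -c "
from h import *
s,c=shot('h');print(s['gripper_width'],s['contact_force'],s['wrist_torque'])"
```

```text
5.4 [0.44402406 0.3179493  0.07799524] [0.00087685 0.56822287 0.82286919 0.00287896] [5.54019189e-01 4.38561004e-01 1.67078525e+00 8.19911736e-04
 1.02626849e+00 1.91495656e-01]
0.01390661559250044 [-0.1008545   0.28994922 -2.17553316] [ 0.00522831 -0.11893341  0.01623168]
```

View pics/w_h.png

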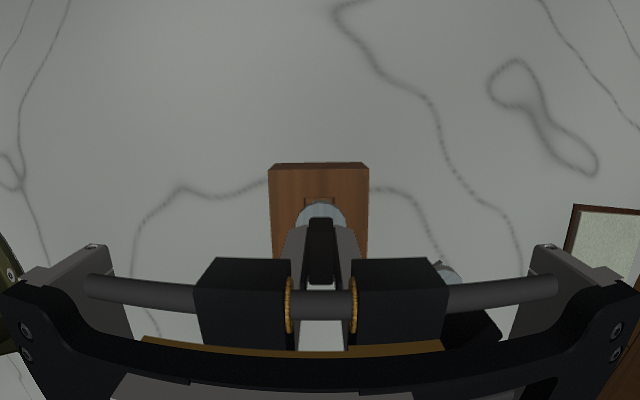

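{"method": "carry_out", "body": {
  "increments": [
    [[0, 0, -1.5], [0, 0, 0], 1],
    [[0, 0, -2.5], [0, 0, 0], 1],
    [[0, 0, -3.5], [0, 0, 0], 1],
    [[0, 0, -3.5], [0, 0, 0], 1],
    [[0, 0, -3], [0, 0, 0], 1]
  ]
}}

```text
t: 5.87
ee_pos: [0.4404, 0.3155, 0.2153]
orientation: [-0.002, 0.568, 0.823, -0.004]
contact_force: [1.3, 0.8, -1.3]
gripper_width: 0.0132
```

```bash
cat >> h.py <<'E'
SM=np.array([.5784,-.0517,.078]); psi=np.radians(-10.06); th=np.radians(30)
EX=np.array([np.cos(th)*np.cos(psi),np.cos(th)*np.sin(psi),np.sin(th)])
EY=np.array([-np.sin(psi),np.cos(psi),0]); EZ=np.cross(EX,EY)
RS=np.column_stack([EX,EY,EZ]); RT=np.column_stack([EY,EX,-EZ]) # tool lengthways
CO=.038
def tgt(x,y,h): return SM+RS@np.array([x,y,h+CO])
def inslot(s):
    W=Rq(s["orientation"]); c=np.array(s["ee_pos"])+W@[0,0,CO]
    q=RS.T@(c-SM); r=R.from_matrix(RT.T@W).as_rotvec()
    print("collar in slot mm",(q*1e3).round(1),"rot err deg",np.degrees(r).round(1),"F slot",(RS.T@s["contact_force"]).round(1))
E
python3 - <<'E'
from plant import *
from h import *
s=state();print(s["ee_pos"],s["gripper_width"]);inslot(s)
plan(s,tgt(0,-.07,.07),RT,14)
E
```

```text
[0.44044044 0.31552285 0.21528235] 0.013216884453230646
collar in slot mm [-123.8  337.2  186.1] rot err deg [ 29.8   7.8 -30.2] F slot [ 0.3  1.  -1.7]
total deg 43.1082653075043 per row deg 3.0791618076788785 mm/row 31.074652552406985
[[np.float64(-3.03), np.float64(-0.59), np.float64(0.32)], [np.float64(-0.037), np.float64(-0.01), np.float64(0.038)]]
[[np.float64(-3.05), np.float64(-0.49), np.float64(0.33)], [np.float64(-0.037), np.float64(-0.01), np.float64(0.038)]]
[[np.float64(-3.06), np.float64(-0.39), np.float64(0.35)], [np.float64(-0.037), np.float64(-0.01), np.float64(0.038)]]
[[np.float64(-3.07), np.float64(-0.29), np.float64(0.36)], [np.float64(-0.037), np.float64(-0.01), np.float64(0.038)]]
[[np.float64(-3.08), np.float64(-0.18), np.float64(0.38)], [np.float64(-0.037), np.float64(-0.01), np.float64(0.038)]]
[[np.float64(-3.08), np.float64(-0.08), np.float64(0.41)], [np.float64(-0.037), np.float64(-0.01), np.float64(0.038)]]
[[np.float64(-3.08), np.float64(0.02), np.float64(0.44)], [np.float64(-0.037), np.float64(-0.01), np.float64(0.038)]]
[[np.float64(-3.07), np.float64(0.12), np.float64(0.47)], [np.float64(-0.037), np.float64(-0.01), np.float64(0.038)]]
[[np.float64(-3.06), np.float64(0.21), np.float64(0.51)], [np.float64(-0.037), np.float64(-0.01), np.float64(0.038)]]
[[np.float64(-3.04), np.float64(0.31), np.float64(0.55)], [np.float64(-0.037), np.float64(-0.01), np.float64(0.038)]]
[[np.float64(-3.02), np.float64(0.4), np.float64(0.59)], [np.float64(-0.037), np.float64(-0.01), np.float64(0.038)]]
[[np.float64(-3.0), np.float64(0.49), np.float64(0.64)], [np.float64(-0.037), np.float64(-0.01), np.float64(0.038)]]
[[np.float64(-2.97), np.float64(0.58), np.float64(0.69)], [np.float64(-0.037), np.float64(-0.01), np.float64(0.038)]]
[[np.float64(-2.94), np.float64(0.67), np.float64(0.74)], [np.float64(-0.037), np.float64(-0.01), np.float64(0.038)]]
```

{"method": "carry_out", "body": {
  "increments": [
    [[-3.0, -0.6, 0], [-0.037, -0.01, 0.038], 1],
    [[-3.0, -0.5, 0], [-0.037, -0.01, 0.038], 1],
    [[-3.0, -0.4, 0], [-0.037, -0.01, 0.038], 1],
    [[-3.0, -0.3, 0], [-0.037, -0.01, 0.038], 1],
    [[-3.0, -0.2, 0], [-0.037, -0.01, 0.038], 1],
    [[-3.0, -0.1, 0], [-0.037, -0.01, 0.038], 1],
    [[-3.0, 0, 0.2], [-0.037, -0.01, 0.038], 1],
    [[-3.0, 0.1, 0.2], [-0.037, -0.01, 0.038], 1]
  ]
}}

```text
t: 6.53
ee_pos: [0.4776, 0.072, 0.2239]
orientation: [0.121, 0.68, 0.715, 0.104]
contact_force: [0.9, -0.3, -1.2]
gripper_width: 0.0141
```

Run:
```python
from plant import *
from h import *
s=state();print(s["ee_pos"],s["gripper_width"]);inslot(s)
plan(s,tgt(0,-.07,.06),RT,6)
```

```text
[0.47756144 0.07200225 0.22393776] 0.014129517079194943
collar in slot mm [-39.5 105.6 149.7] rot err deg [ 11.5   3.5 -12.3] F slot [ 0.3 -0.1 -1.5]
total deg 17.163531571555644 per row deg 2.8605885952592742 mm/row 33.01475092416854
[[np.float64(-3.06), np.float64(0.16), np.float64(1.23)], [np.float64(-0.033), np.float64(-0.01), np.float64(0.036)]]
[[np.float64(-3.04), np.float64(0.23), np.float64(1.27)], [np.float64(-0.033), np.float64(-0.01), np.float64(0.036)]]
[[np.float64(-3.02), np.float64(0.29), np.float64(1.31)], [np.float64(-0.033), np.float64(-0.01), np.float64(0.036)]]
[[np.float64(-2.99), np.float64(0.35), np.float64(1.35)], [np.float64(-0.033), np.float64(-0.01), np.float64(0.036)]]
[[np.float64(-2.97), np.float64(0.41), np.float64(1.39)], [np.float64(-0.033), np.float64(-0.01), np.float64(0.036)]]
[[np.float64(-2.94), np.float64(0.47), np.float64(1.43)], [np.float64(-0.033), np.float64(-0.01), np.float64(0.036)]]
```

{"method": "carry_out", "body": {
  "increments": [
    [[-3.0, 0.2, 0.7], [-0.033, -0.01, 0.036], 1],
    [[-3.0, 0.2, 1], [-0.033, -0.01, 0.036], 1],
    [[-3.0, 0.3, 1], [-0.033, -0.01, 0.036], 1],
    [[-3.0, 0.35, 1.4], [-0.033, -0.01, 0.036], 1],
    [[-3.0, 0.4, 1.4], [-0.033, -0.01, 0.036], 1],
    [[-3.0, 0.5, 1.4], [-0.033, -0.01, 0.036], 1],
    [[0, 0, 0], [0, 0, 0], 1]
  ]
}}

```text
t: 7.12
ee_pos: [0.5124, -0.1252, 0.1727]
orientation: [0.205, 0.745, 0.612, 0.169]
contact_force: [0.3, 0.7, -2.4]
gripper_width: 0.0137
```

Run:
```python
from plant import *
from h import *
s,c=shot('i');print(s["gripper_width"]);inslot(s)
plan(s,tgt(0,-.07,.04),RT,2)
cv2.imwrite("pics/side_i.png",capture("side")["color"][:,:,::-1])
cv2.imwrite("pics/top_i.png",capture("top")["color"][:,:,::-1])
```

```text
7.1167 [ 0.51244066 -0.12518285  0.17269529] [0.20463827 0.74489794 0.61214231 0.16891427] [-0.34874511  0.03786682  2.02308069  0.15157469  0.55401176 -0.26121868]
0.013669331732000854
collar in slot mm [  2.7 -84.2  70.1] rot err deg [-0.8 -0.5  1. ] F slot [-1.1  0.7 -2.2]
total deg 1.345099667218151 per row deg 0.6725498336090755 mm/row 16.59240841365524
[[np.float64(0.7), np.float64(-0.14), np.float64(1.5)], [np.float64(0.007), np.float64(0.004), np.float64(-0.009)]]
[[np.float64(0.7), np.float64(-0.13), np.float64(1.5)], [np.float64(0.007), np.float64(0.004), np.float64(-0.009)]]
```

View pics/w_i.png

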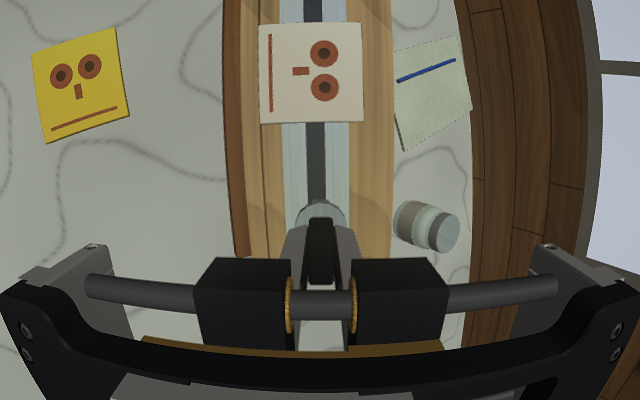

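View pics/side_i.png

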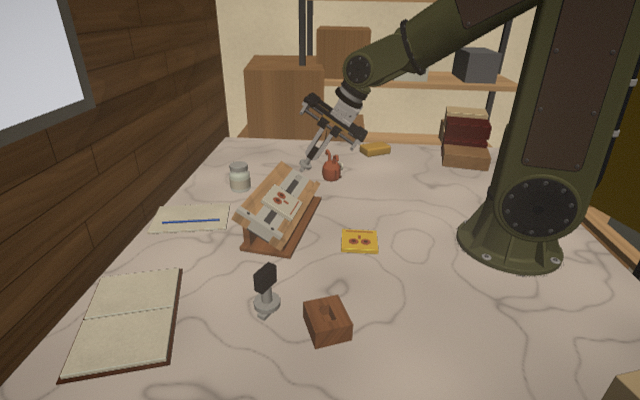

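Run:
```python
from h import *
a=cv2.imread("pics/w_i.png")
cv2.imwrite("pics/i_z.png",cv2.resize(a[0:230,250:400],None,fx=3,fy=2.6,interpolation=cv2.INTER_CUBIC))
g=cv2.cvtColor(a,cv2.COLOR_BGR2GRAY)
for v in (5,15,130,150,170,185): print(v,list(g[v,296:334]))
```

```text
5 [np.uint8(157), np.uint8(157), np.uint8(157), np.uint8(157), np.uint8(155), np.uint8(155), np.uint8(161), np.uint8(91), np.uint8(54), np.uint8(53), np.uint8(55), np.uint8(57), np.uint8(54), np.uint8(54), np.uint8(54), np.uint8(54), np.uint8(55), np.uint8(55), np.uint8(54), np.uint8(56), np.uint8(55), np.uint8(54), np.uint8(54), np.uint8(53), np.uint8(54), np.uint8(46), np.uint8(154), np.uint8(159), np.uint8(156), np.uint8(153), np.uint8(156), np.uint8(156), np.uint8(156), np.uint8(157), np.uint8(156), np.uint8(157), np.uint8(155), np.uint8(156)]
15 [np.uint8(157), np.uint8(157), np.uint8(158), np.uint8(157), np.uint8(157), np.uint8(157), np.uint8(153), np.uint8(110), np.uint8(50), np.uint8(54), np.uint8(56), np.uint8(56), np.uint8(59), np.uint8(56), np.uint8(56), np.uint8(56), np.uint8(57), np.uint8(57), np.uint8(57), np.uint8(57), np.uint8(58), np.uint8(57), np.uint8(56), np.uint8(55), np.uint8(56), np.uint8(52), np.uint8(123), np.uint8(154), np.uint8(156), np.uint8(155), np.uint8(156), np.uint8(158), np.uint8(159), np.uint8(157), np.uint8(155), np.uint8(155), np.uint8(157), np.ui
[... 1536 characters left out ...]
int8(65), np.uint8(93), np.uint8(159), np.uint8(155), np.uint8(155), np.uint8(156), np.uint8(157), np.uint8(155), np.uint8(152), np.uint8(151)]
185 [np.uint8(153), np.uint8(152), np.uint8(155), np.uint8(156), np.uint8(155), np.uint8(158), np.uint8(157), np.uint8(155), np.uint8(158), np.uint8(160), np.uint8(147), np.uint8(114), np.uint8(55), np.uint8(57), np.uint8(58), np.uint8(59), np.uint8(59), np.uint8(60), np.uint8(61), np.uint8(61), np.uint8(61), np.uint8(59), np.uint8(59), np.uint8(60), np.uint8(59), np.uint8(59), np.uint8(60), np.uint8(60), np.uint8(62), np.uint8(88), np.uint8(157), np.uint8(156), np.uint8(156), np.uint8(156), np.uint8(157), np.uint8(155), np.uint8(152), np.uint8(152)]
```

View pics/i_z.png

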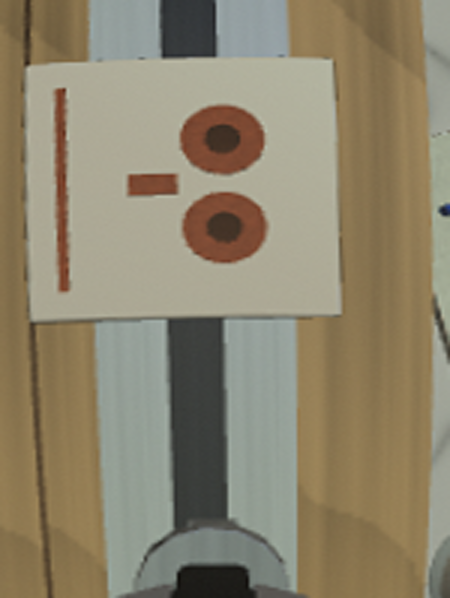

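Run:
```python
from h import *
import pickle
s,c=pickle.load(open("w_i.pkl","rb"))
for v,l,r in ((5,303.2,321.5),(15,303.3,321.8),(130,305.6,324),(150,306,324.8),(170,306.4,325),(185,306.9,325.1)):
    q=[(RS.T@(planeN(*ray(c,u,v,s),SM,EZ)-SM)*1e3).round(1) for u in (l,r)]
    W=Rq(s["orientation"]);pc=s["ee_pos"]+W@[0,0,CO]
    print(v,q[0][:2],q[1][:2],"mid",((q[0]+q[1])/2)[0].round(1),"w",(q[1]-q[0])[0])
t=[RS.T@(planeN(*ray(c,250+u/3,v/2.6,s),SM+.012*EZ,EZ)-SM)*1e3 for u,v in((28,68),(336,58),(340,314),(32,322))]
for q in t: print("tile",q.round(1))
print(np.mean(t,0))
```

```text
5 [-8.9 98.2] [ 7.6 97.8] mid -0.7 w 16.5
15 [-8.9 87.9] [ 7.7 87.5] mid -0.6 w 16.6
130 [ -8.6 -19.6] [  7.8 -19.9] mid -0.4 w 16.4
150 [ -8.7 -37.6] [  8.2 -38. ] mid -0.2 w 16.9
170 [ -8.8 -55.9] [  8.1 -56.2] mid -0.4 w 16.9
185 [ -8.7 -69.8] [  8.  -70.2] mid -0.3 w 16.7
tile [-46.8  75.2  12. ]
tile [42.1 76.6 12. ]
tile [ 41.4 -11.9  12. ]
tile [-46.8 -12.6  12. ]
[-2.54397657 31.84406497 12.        ]
```

{"method": "carry_out", "body": {
  "increments": [
    [[0.7, -0.15, 1.5], [0.007, 0.004, -0.009], 1],
    [[0.6, -0.15, 1.5], [0.007, 0.004, -0.009], 1],
    [[0, 0, 0], [0, 0, 0], 1]
  ]
}}

```text
t: 7.52
ee_pos: [0.5292, -0.1079, 0.1493]
orientation: [0.199, 0.736, 0.625, 0.167]
contact_force: [0.8, -0.9, -2.3]
gripper_width: 0.0142
```

Run:
```python
from plant import *
from h import *
s=state();inslot(s)
plan(s,tgt(-.0004,-.07,.022),RT,2)
```

```text
collar in slot mm [  2.2 -63.8  43.1] rot err deg [-0.1  0.2 -0.6] F slot [-0.3 -0.7 -2.5]
total deg 0.6496273766032552 per row deg 0.3248136883016276 mm/row 11.067483475390787
[[np.float64(-0.31), np.float64(-0.13), np.float64(1.05)], [np.float64(0.001), np.float64(-0.002), np.float64(0.005)]]
[[np.float64(-0.31), np.float64(-0.13), np.float64(1.06)], [np.float64(0.001), np.float64(-0.002), np.float64(0.005)]]
```

{"method": "carry_out", "body": {
  "increments": [
    [[-0.2, -0.2, 0.9], [0, 0, 0.005], 1],
    [[0, -0.1, 0.7], [0, 0, 0.005], 1],
    [[0, 0, 0], [0, 0, 0], 1]
  ]
}}

```text
t: 7.77
ee_pos: [0.5351, -0.1087, 0.1347]
orientation: [0.198, 0.738, 0.622, 0.169]
contact_force: [1.1, 0.2, -2.4]
gripper_width: 0.0138
```

Run:
```python
from plant import *
from h import *
s,c=shot('j');inslot(s)
plan(s,tgt(-.0004,-.065,.022),RT,1)
a=cv2.imread("pics/w_j.png")
cv2.imwrite("pics/j_z.png",cv2.resize(a[0:230,250:400],None,fx=3,fy=2.6,interpolation=cv2.INTER_CUBIC))
```

```text
7.7667 [ 0.53505742 -0.1087255   0.13472242] [0.19815965 0.73843476 0.62196107 0.16914871] [-0.30056492  0.14286437  2.00771446  0.15080429  0.4725153  -0.24591299]
collar in slot mm [  0.2 -63.5  27.5] rot err deg [-0.2  0.3 -0.2] F slot [-0.3  0.4 -2.6]
total deg 0.4267805476115097 per row deg 0.4267805476115097 mm/row 5.644441028741405
[[np.float64(-0.13), np.float64(-0.05), np.float64(0.55)], [np.float64(0.004), np.float64(-0.006), np.float64(0.003)]]
```

View pics/j_z.png

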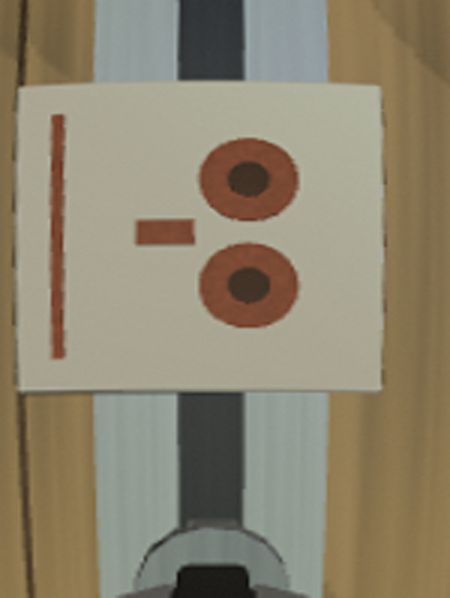

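{"method": "carry_out", "body": {
  "increments": [
    [[0, -0.05, 0.8], [0, 0, 0], 1],
    [[0, 0, 0.8], [0, 0, 0], 1],
    [[0, 0, 0], [0, 0, 0], 1]
  ]
}}

```text
t: 8.07
ee_pos: [0.5434, -0.1104, 0.1212]
orientation: [0.199, 0.738, 0.622, 0.17]
contact_force: [0.0, 0.2, -1.7]
gripper_width: 0.0142
```

Run:
```python
from plant import *
from h import *
s=state();inslot(s)
plan(s,tgt(-.0004,-.065,0),RT,1)
```

```text
collar in slot mm [  0.8 -63.7  11.5] rot err deg [-0.3  0.3 -0.2] F slot [-0.8  0.2 -1.4]
total deg 0.4896510455377228 per row deg 0.4896510455377228 mm/row 11.594093104141525
[[np.float64(-0.12), np.float64(-0.11), np.float64(1.15)], [np.float64(0.006), np.float64(-0.005), np.float64(0.003)]]
```

Head is entering freely (5.5 mm in, no contact force). Continue down.

{"method": "carry_out", "body": {
  "increments": [
    [[0, -0.1, 0.5], [0.005, -0.005, 0], 1],
    [[0, 0, 0.5], [0, 0, 0], 1],
    [[0, 0, 0.2], [0, 0, 0], 1],
    [[0, 0, 0], [0, 0, 0], 1]
  ]
}}

```text
t: 8.4
ee_pos: [0.5488, -0.1116, 0.11]
orientation: [0.199, 0.739, 0.622, 0.166]
contact_force: [-6.3, 0.8, 5.3]
gripper_width: 0.0137
```

Run:
```python
from plant import *
from h import *
s,c=shot('k');inslot(s)
plan(s,tgt(-.0004,-.065,0),RT,1)
d=capture("side")["color"][:,:,::-1]
cv2.imwrite("pics/side_k.png",cv2.resize(d[120:270,220:420],None,fx=3.5,fy=3.5,interpolation=cv2.INTER_CUBIC))
```

```text
8.4 [ 0.5488475  -0.11156636  0.11001285] [0.19882254 0.7392499  0.62167459 0.16583092] [-0.29339982  0.21607141  1.98890074  0.14377574  0.41966121 -0.23692171]
collar in slot mm [ -0.1 -64.1  -1. ] rot err deg [-0.  -0.  -0.2] F slot [-2.8 -0.3  7.8]
total deg 0.19260880450259354 per row deg 0.19260880450259354 mm/row 1.3334076020078376
[[np.float64(-0.09), np.float64(-0.03), np.float64(-0.1)], [np.float64(0.0), np.float64(0.0), np.float64(0.003)]]
```

View pics/side_k.png

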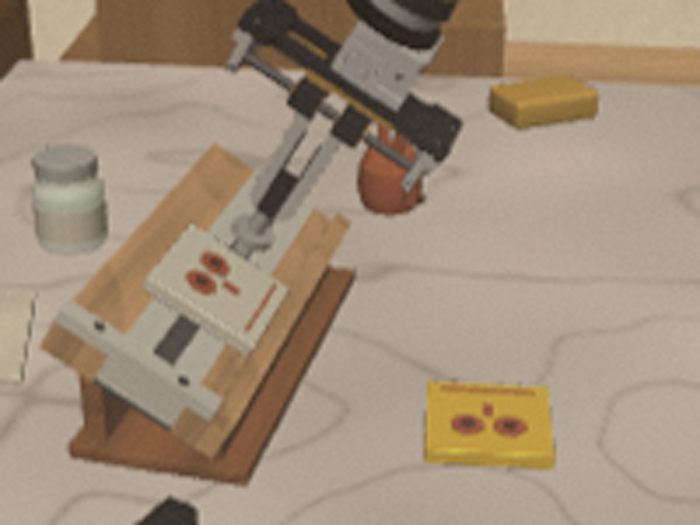

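View pics/w_k.png

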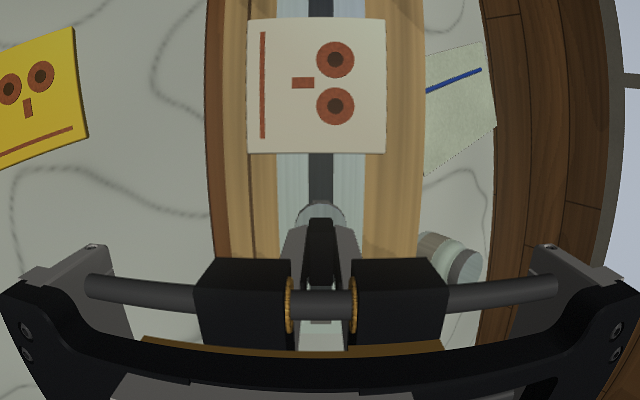

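Run:
```python
from plant import *
from h import *
c=capture("side");s=state()
d=c["color"][:,:,::-1].copy()
z=cv2.resize(d[170:220,270:330],None,fx=12,fy=12,interpolation=cv2.INTER_CUBIC)
W=Rq(s["orientation"])
for off,col in ((CO,(0,0,255)),(CO-.008,(0,255,0))):
    pts=[proj(c,s["ee_pos"]+W@[.018*np.cos(a),.018*np.sin(a),off]) for a in np.linspace(0,6.28,60)]
    for u,v in pts: cv2.circle(z,(int((u-270+.5)*12),int((v-170+.5)*12)),2,col,-1)
cv2.imwrite("pics/side_k2.png",z)
```

```text
(no output)
```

View pics/side_k2.png

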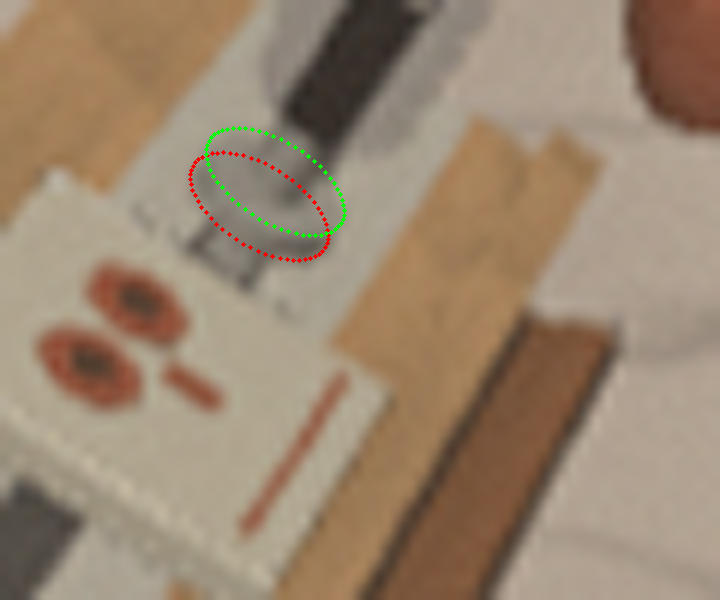

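{"method": "carry_out", "body": {
  "increments": [
    [[0.8, 0, -0.15], [0, 0, 0], 1],
    [[0.8, 0, 0], [0, 0, 0], 1],
    [[0.8, 0, 0], [0, 0, 0], 1],
    [[0, 0, 0], [0, 0, 0], 1]
  ]
}}

```text
t: 8.88
ee_pos: [0.5527, -0.0876, 0.1107]
orientation: [0.199, 0.74, 0.621, 0.166]
contact_force: [-0.3, -0.1, -2.2]
gripper_width: 0.0136
```

Run:
```python
from plant import *
from h import *
s=state();inslot(s)
```

```text
collar in slot mm [ -0.1 -39.9  -0.1] rot err deg [-0.  -0.1 -0.1] F slot [-1.3 -0.1 -1.7]
```

{"method": "carry_out", "body": {
  "increments": [
    [[0.6, 0, 0], [0, 0, 0], 1],
    [[0.8, 0, 0], [0, 0, 0], 1],
    [[0.8, 0, 0], [0, 0, 0], 1],
    [[0.8, 0, 0], [0, 0, 0], 1],
    [[0.8, 0, 0], [0, 0, 0], 1]
  ]
}}

```text
t: 9.3
ee_pos: [0.5597, -0.0518, 0.1103]
orientation: [0.2, 0.74, 0.621, 0.165]
contact_force: [-5.0, -5.7, 4.6]
gripper_width: 0.014
```

Run:
```python
from plant import *
from h import *
s,c=shot('l');inslot(s)
```

```text
9.3 [ 0.55971143 -0.05178866  0.11031932] [0.19964887 0.73992535 0.62076821 0.16521994] [-0.15007796  0.22080086  1.9821671  -0.03894252  0.41483898  0.05605184]
collar in slot mm [ 0.3 -3.5 -0.8] rot err deg [-0.  -0.2 -0.1] F slot [-1.1 -6.5  5.9]
```

View pics/w_l.png

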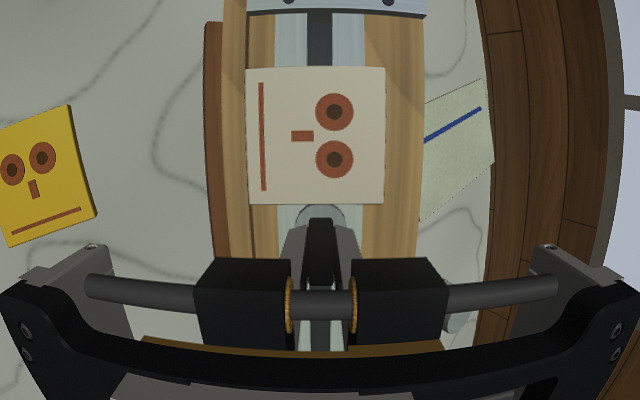

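{"method": "carry_out", "body": {
  "increments": [
    [[0.8, 0, -0.05], [0, 0, 0], 1],
    [[0.8, 0, 0], [0, 0, 0], 1],
    [[0.8, 0, 0], [0, 0, 0], 1],
    [[0.7, 0, 0], [0, 0, 0], 1]
  ]
}}

```text
t: 9.68
ee_pos: [0.5653, -0.022, 0.1106]
orientation: [0.2, 0.74, 0.621, 0.165]
contact_force: [-5.5, -6.4, 5.5]
gripper_width: 0.014
```

Run:
```python
from plant import *
from h import *
s,c=shot('m');inslot(s)
```

```text
9.6833 [ 0.56528282 -0.0219802   0.11056344] [0.19994415 0.74007    0.62061676 0.16478342] [-0.07938463  0.22991525  1.96972747 -0.12721647  0.42316281  0.19792523]
collar in slot mm [ 0.6 26.8 -0.7] rot err deg [-0.  -0.2 -0.1] F slot [-1.  -7.3  6.9]
```

View pics/w_m.png

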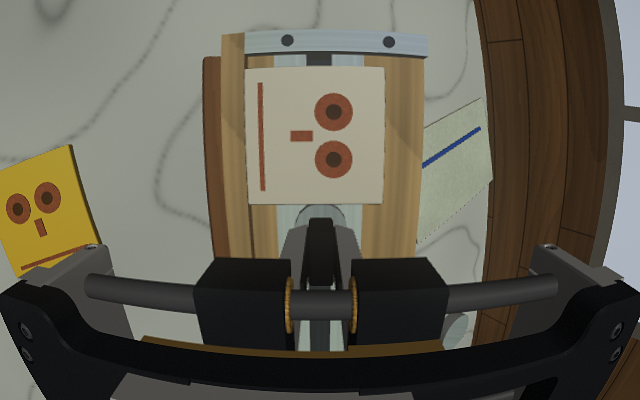

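Gap tile–fence is ~11 px (rows 56→67), about 9 mm. Push in small steps with force checks.

{"method": "carry_out", "body": {
  "increments": [
    [[0.5, 0, 0], [0, 0, 0], 1],
    [[0.4, 0, 0], [0, 0, 0], 1],
    [[0.3, 0, 0], [0, 0, 0], 1]
  ]
}}

```text
t: 9.98
ee_pos: [0.5675, -0.0113, 0.1108]
orientation: [0.2, 0.74, 0.621, 0.164]
contact_force: [-9.9, -11.1, 8.4]
gripper_width: 0.0138
```

Run:
```python
from plant import *
from h import *
s,c=shot('n');inslot(s)
a=cv2.imread("pics/w_n.png")
cv2.imwrite("pics/n_z.png",cv2.resize(a[20:240,210:440],None,fx=2.7,fy=2.7,interpolation=cv2.INTER_CUBIC))
```

```text
9.9833 [ 0.56751477 -0.0112826   0.11080012] [0.20022826 0.7400215  0.62072704 0.16423995] [-0.05390719  0.23453734  1.96296987 -0.15901142  0.42872597  0.24827829]
collar in slot mm [ 1.  37.7 -0.7] rot err deg [-0.  -0.3 -0.1] F slot [ -2.6 -12.7  11.2]
```

View pics/n_z.png

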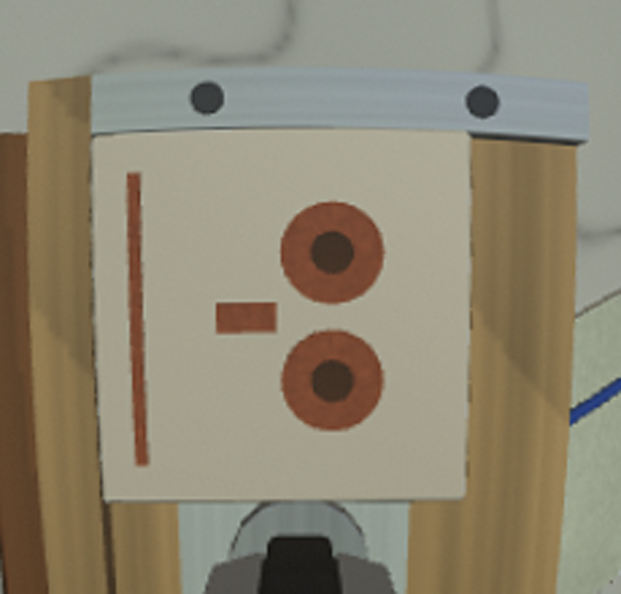

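{"method": "carry_out", "body": {
  "increments": [
    [[0.3, 0, 0], [0, 0, 0], 1],
    [[0.3, 0, 0], [0, 0, 0], 1],
    [[0, 0, 0], [0, 0, 0], 1]
  ]
}}

```text
t: 10.28
ee_pos: [0.5679, -0.0086, 0.111]
orientation: [0.201, 0.741, 0.62, 0.162]
contact_force: [-0.7, 1.3, 0.2]
gripper_width: 0.0138
```

Run:
```python
from plant import *
from h import *
s,c=shot('o');inslot(s)
```

```text
10.2833 [ 0.56793498 -0.0086276   0.11100756] [0.20062508 0.7405102  0.62049274 0.16242839] [-0.04587279  0.23597853  1.95982455 -0.17447625  0.43408584  0.26926595]
collar in slot mm [ 1.  40.3 -0.5] rot err deg [ 0.1 -0.5 -0.1] F slot [-0.7  1.1  0.6]
```

Run:
```python
from h import *
import pickle
a=cv2.imread("pics/w_o.png")
cv2.imwrite("pics/o_z.png",cv2.resize(a[20:240,210:440],None,fx=2.7,fy=2.7,interpolation=cv2.INTER_CUBIC))
for k,pts in (("n",[(210+u/2.7,20+v/2.7) for u,v in ((92,133),(470,131),(466,498),(105,500))]),):
    s,c=pickle.load(open(f"w_{k}.pkl","rb"))
    t=[RS.T@(planeN(*ray(c,u,v,s),SM+.012*EZ,EZ)-SM)*1e3 for u,v in pts]
    for q in t: print(q.round(1))
    print(np.mean(t,0))
```

```text
[-47.9 144.3  12. ]
[ 40.9 144.4  12. ]
[42.  55.7 12. ]
[-46.9  55.1  12. ]
[-2.99847317 99.88496441 12.        ]
```

View pics/o_z.png

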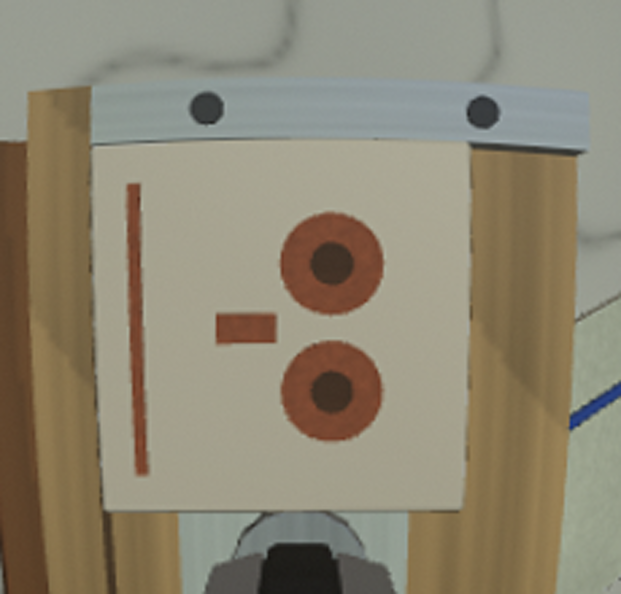

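{"method": "carry_out", "body": {
  "increments": [
    [[-0.15, -0.05, 0], [0, 0, 0], 1],
    [[0, 0, 0], [0, 0, 0], 1]
  ]
}}

```text
t: 10.5
ee_pos: [0.5675, -0.0104, 0.1109]
orientation: [0.201, 0.74, 0.62, 0.163]
contact_force: [-4.1, 1.9, 1.5]
gripper_width: 0.0138
```

Run:
```python
from plant import *
from h import *
s,c=shot('p');inslot(s)
a=cv2.imread("pics/w_p.png")
cv2.imwrite("pics/p_z.png",cv2.resize(a[20:240,210:440],None,fx=2.7,fy=2.7,interpolation=cv2.INTER_CUBIC))
```

```text
10.5 [ 0.56748945 -0.01044847  0.1108811 ] [0.2006028  0.7404338  0.62043495 0.16302385] [-0.05056926  0.23490385  1.96187286 -0.16783823  0.43151071  0.25947675]
collar in slot mm [ 0.9 38.4 -0.5] rot err deg [ 0.  -0.4 -0.1] F slot [-3.1  1.2  3.5]
```

View pics/p_z.png

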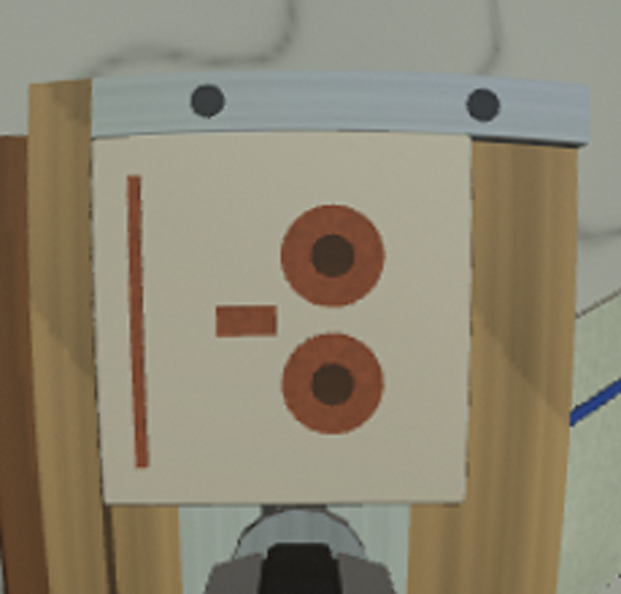

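Run:
```python
from h import *
import pickle
for k in "ikmnop":
    s,c=pickle.load(open(f"w_{k}.pkl","rb"))
    g=cv2.cvtColor(c["color"],cv2.COLOR_RGB2GRAY)[:,316:325].mean(1)
    print(k,[int(x) for x in g[198:228]])
# predicted rows for collar front edge (top) & bar top-front edge, tool coords
M=c["mount"]
def pj(p):
    q=M[:3,:3].T@(np.array(p)-M[:3,3]);n=np.hypot(q[0],q[1]);t=np.arctan2(n,q[2]);return c["cy"]+c["fy"]*t*q[1]/n
for dx in (-.003,-.002,-.001,0): print(dx,"collar",pj([.018+dx,0,CO-.008]),"bar",pj([.016+dx,0,-.023+.003]))
```

```text
i [58, 65, 73, 77, 85, 108, 127, 127, 126, 126, 126, 126, 126, 126, 126, 126, 127, 128, 105, 64, 25, 27, 28, 28, 27, 28, 27, 27, 26, 27]
k [56, 60, 70, 74, 76, 86, 122, 124, 122, 122, 122, 122, 122, 121, 122, 122, 122, 122, 126, 82, 23, 27, 27, 28, 27, 27, 27, 27, 27, 26]
m [159, 157, 158, 158, 157, 147, 91, 114, 124, 123, 122, 122, 122, 122, 122, 122, 122, 123, 126, 87, 35, 29, 30, 30, 30, 30, 29, 29, 28, 29]
n [158, 158, 158, 158, 157, 157, 155, 118, 114, 123, 123, 123, 122, 122, 122, 122, 122, 122, 124, 108, 74, 26, 30, 30, 30, 29, 29, 29, 28, 29]
o [158, 158, 158, 157, 157, 157, 157, 157, 157, 157, 151, 109, 120, 123, 122, 122, 122, 122, 122, 122, 122, 123, 126, 56, 31, 29, 29, 29, 29, 29]
p [158, 158, 157, 157, 157, 157, 158, 155, 114, 65, 79, 117, 122, 123, 122, 122, 122, 122, 122, 121, 122, 123, 126, 56, 31, 29, 30, 29, 28, 28]
-0.003 collar 206.8672213319897 bar 235.65072792123146
-0.002 collar 205.4277451805244 bar 233.8431919058584
-0.001 collar 203.98472253273934 bar 232.0279160002133
0 collar 202.53820314931426 bar 230.20497590639724
```

{"method": "carry_out", "body": {
  "increments": [
    [[0, -0.03, 0], [0, 0, -0.12], 1],
    [[0, -0.03, 0], [0, 0, -0.12], 1],
    [[0, -0.03, 0], [0, 0, -0.12], 1],
    [[0, 0, 0], [0, 0, 0], 1]
  ]
}}

```text
t: 10.88
ee_pos: [0.567, -0.0107, 0.1106]
orientation: [0.228, 0.612, 0.747, 0.123]
contact_force: [-4.7, 0.4, 2.8]
gripper_width: 0.0137
```

```bash
cat >> h.py <<'E'
def bolt(s,b=-.0026):
    W=Rq(s["orientation"]); q=RS.T@(np.array(s["ee_pos"])+W@[b,0,CO]-SM)
    r=R.from_matrix(RT.T@W).as_rotvec()
    print("bolt axis mm",(q*1e3).round(1),"rotvec deg",np.degrees(r).round(1),"F",(RS.T@s["contact_force"]).round(1),"Mz",(RS.T@s["wrist_torque"]).round(2),"q6",s["qpos"][5].round(2))
E
python3 - <<'E'
from plant import *
from h import *
s,c=shot('q');inslot(s);bolt(s)
E
```

```text
10.8833 [ 0.56702496 -0.01070011  0.11059481] [0.22764518 0.61192892 0.74735917 0.12318664] [-0.05139881  0.23424963  1.96384121 -0.16684352  0.42929869 -0.11645319]
collar in slot mm [ 0.4 38.1 -0.6] rot err deg [  0.1  -0.4 -21.6] F slot [-2.7 -0.4  4.7]
bolt axis mm [ 1.4 35.7 -0.6] rotvec deg [  0.1  -0.4 -21.6] F [-2.7 -0.4  4.7] Mz [-0.05  0.64 -0.02] q6 -0.12
```

View pics/w_q.png

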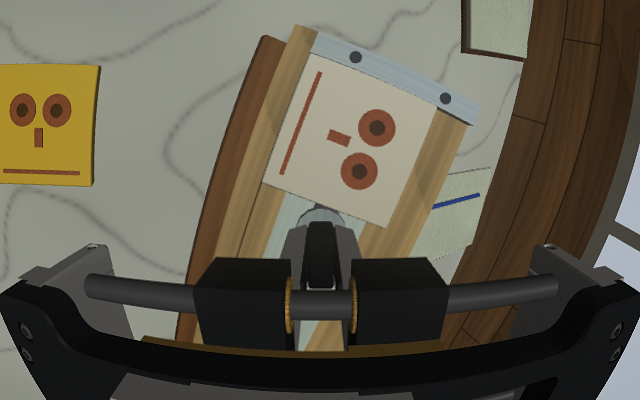

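{"method": "carry_out", "body": {
  "increments": [
    [[0.02, -0.06, -0.03], [0, 0, -0.12], 1],
    [[0.02, -0.06, -0.02], [0, 0, -0.12], 1],
    [[0.02, -0.05, 0], [0, 0, -0.12], 1],
    [[0.02, -0.05, 0], [0, 0, -0.12], 1],
    [[0, 0, 0], [0, 0, 0], 1]
  ]
}}

```text
t: 11.35
ee_pos: [0.565, -0.0107, 0.1097]
orientation: [0.25, 0.422, 0.869, 0.067]
contact_force: [-2.6, -0.8, 1.3]
gripper_width: 0.014
```

Run:
```python
from plant import *
from h import *
s,c=shot('r');bolt(s)
```

```text
11.35 [ 0.56501882 -0.01071942  0.10967298] [0.25013728 0.42161661 0.86898853 0.06730307] [-0.05201019  0.23167884  1.97004386 -0.16632207  0.42508499 -0.58578788]
bolt axis mm [ 0.2 36.  -0.4] rotvec deg [  0.1  -0.4 -48.4] F [-1.5 -1.3  2.3] Mz [-0.32  0.48 -0.01] q6 -0.59
```

View pics/w_r.png

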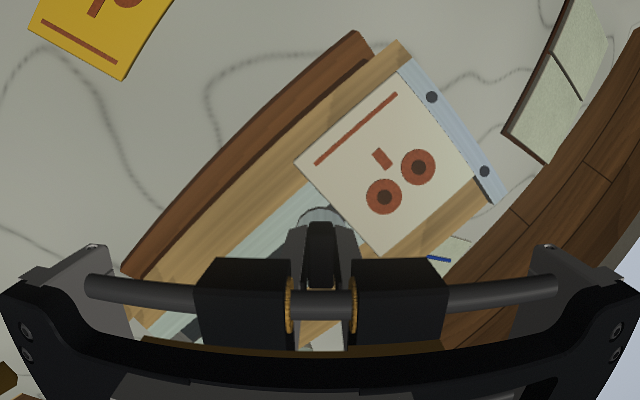

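{"method": "carry_out", "body": {
  "increments": [
    [[0, -0.04, 0], [0, 0, -0.122], 1],
    [[0, -0.04, 0], [0, 0, -0.122], 1],
    [[0, -0.04, 0], [0, 0, -0.122], 1],
    [[0, -0.04, 0], [0, 0, -0.122], 1],
    [[0, -0.03, 0], [0, 0, -0.122], 1],
    [[0, -0.03, 0], [0, 0, -0.122], 1],
    [[0, 0, 0], [0, 0, 0], 1]
  ]
}}

```text
t: 11.98
ee_pos: [0.564, -0.0121, 0.1092]
orientation: [0.258, 0.096, 0.961, -0.023]
contact_force: [-2.4, -1.5, 1.5]
gripper_width: 0.0136
```

Run:
```python
from plant import *
from h import *
s,c=shot('s');bolt(s)
```

```text
11.9833 [ 0.56400821 -0.0121435   0.10917918] [ 0.25791613  0.0963689   0.96108408 -0.02257649] [-0.05592057  0.23039781  1.9730537  -0.16026595  0.42291391 -1.2979292 ]
bolt axis mm [-0.1 36.2 -0.5] rotvec deg [  0.3  -0.3 -88.7] F [-1.1 -1.9  2.4] Mz [-0.29  0.44  0.01] q6 -1.3
```

View pics/w_s.png

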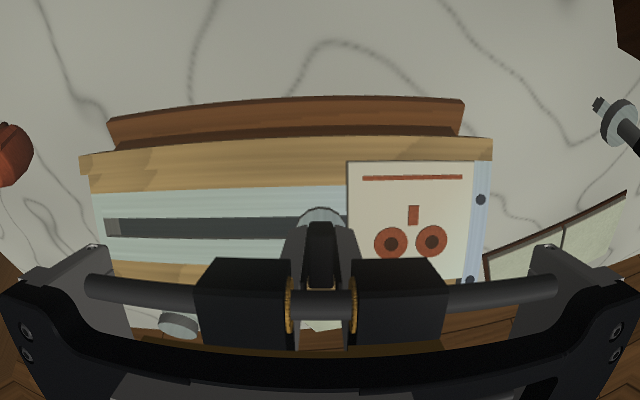

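{"method": "carry_out", "body": {
  "increments": [
    [[0, 0, 0], [0, 0, 0], 0.3],
    [[0, 0, 0], [0, 0, 0], 0],
    [[0, 0, 0], [0, 0, 0], 0],
    [[0, 0, 0], [0, 0, 0], 0],
    [[0, 0, 0], [0, 0, 0], 0]
  ]
}}

```text
t: 12.45
ee_pos: [0.5645, -0.0123, 0.1094]
orientation: [0.259, 0.111, 0.959, -0.019]
contact_force: [-0.0, 0.6, -0.3]
gripper_width: 0.0433
```

Run:
```python
from plant import *
from h import *
s,c=shot('u');bolt(s)
```

```text
12.45 [ 0.56454533 -0.01228432  0.10942348] [ 0.25880969  0.11120043  0.959326   -0.01859123] [-0.05613541  0.23077528  1.9723064  -0.16046411  0.42208449 -1.2670138 ]
bolt axis mm [ 0.6 36.  -0.5] rotvec deg [  0.2  -0.3 -86.9] F [-0.3  0.6 -0.2] Mz [ 0.06  0.13 -0.1 ] q6 -1.27
```

View pics/w_u.png

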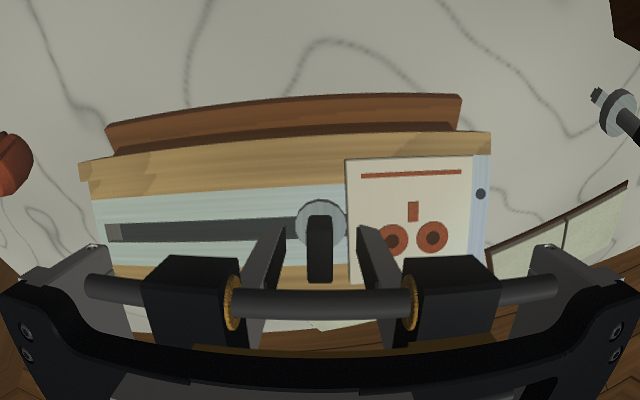

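{"method": "carry_out", "body": {
  "increments": [
    [[0, 0, -1.5], [0, 0, 0], 0],
    [[0, 0, -2.5], [0, 0, 0], 0],
    [[0, 0, -3], [0, 0, 0], 0],
    [[0, 0, -3], [0, 0, 0], 0],
    [[0, 0, -3], [0, 0, 0], 0],
    [[0, 0, 0], [0, 0, 0], 0],
    [[0, 0, 0], [0, 0, 0], 0]
  ]
}}

```text
t: 13.08
ee_pos: [0.4973, 0.0003, 0.2257]
orientation: [0.258, 0.114, 0.959, -0.018]
contact_force: [0.4, -0.5, -0.8]
gripper_width: 0.047
```

Run:
```python
from plant import *
from h import *
import pickle
s,c=shot('v');bolt(s);print(s["contact_force"])
a=cv2.imread("pics/w_v.png");cv2.imwrite("pics/v_z.png",cv2.resize(a[90:300,120:500],None,fx=2,fy=2,interpolation=cv2.INTER_CUBIC))
S=capture("side");T=capture("top");pickle.dump((S,T),open("end.pkl","wb"))
d=S["color"][:,:,::-1]
cv2.imwrite("pics/side_v.png",cv2.resize(d[130:350,220:420],None,fx=2.7,fy=2.7,interpolation=cv2.INTER_CUBIC))
```

```text
13.0833 [4.97348689e-01 3.03312688e-04 2.25657505e-01] [ 0.25783561  0.11382197  0.95929691 -0.01774272] [-0.03244631 -0.09340792  2.01045712 -0.11800484  0.71032569 -1.29775796]
bolt axis mm [ -0.6  36.7 134.3] rotvec deg [  0.3  -0.2 -86.6] F [ 0.  -0.4 -1. ] Mz [ 0.06  0.1  -0.02] q6 -1.3
[ 0.42827123 -0.48695148 -0.83391998]
```

View pics/v_z.png

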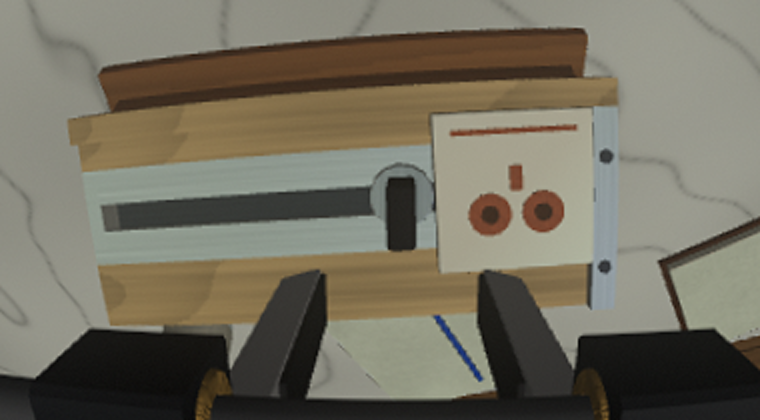

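View pics/side_v.png

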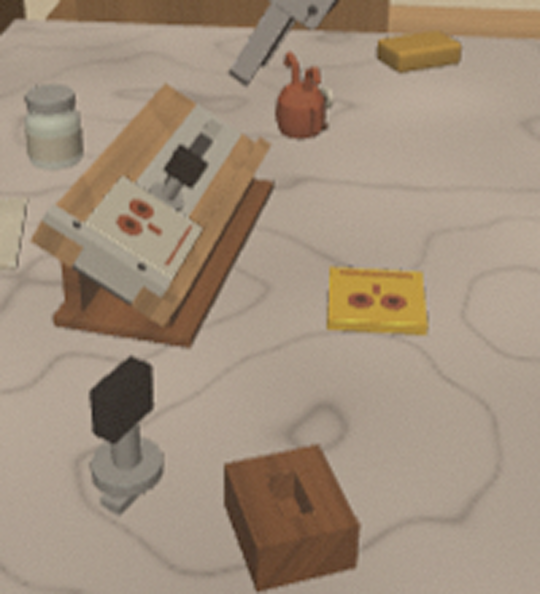

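Run:
```python
from h import *
import pickle
s,c=pickle.load(open("w_v.pkl","rb"))
f=lambda u,v,h:(RS.T@(planeN(*ray(c,120+(u+.5)/2-.5,90+(v+.5)/2-.5,s),SM+h*EZ,EZ)-SM)*1e3).round(1)
for p in((433,113),(592,108),(594,262),(439,272)): print("tile",f(*p,.012))
print("collar left/right/low edges",f(370,197,.008),f(434,195,.008),f(402,163,.008))
b=[f(*p,.060) for p in((387,178),(414,177),(416,248),(389,250))];print("bar",b)
d=b[2]+b[3]-b[0]-b[1];print("bar angle from x deg",np.degrees(np.arctan2(d[1],d[0])),"centre",np.mean(b,0))
print("bar if h=.054..",f(401,213,.06))
(S,T)=pickle.load(open("end.pkl","rb"))
A=pickle.load(open("c0.pkl","rb"))["side"]["color"].astype(int)
D=np.abs(A-S["color"]).max(2)[150:185,315:350];print("owl diff max/mean",D.max(),D.mean())
```

```text
tile [-48.7  55.9  12. ]
tile [-48.1 143.7  12. ]
tile [ 40.4 145.3  12. ]
tile [40.3 54.9 12. ]
collar left/right/low edges [-4.1 18.9  8. ] [-3.2 54.3  8. ] [-22.   37.7   8. ]
bar [array([-23.1,  31.1,  60. ]), array([-22.9,  43.6,  60. ]), array([11.4, 42.7, 60. ]), array([11.6, 29.8, 60. ])]
bar angle from x deg -1.8262032879086496 centre [-5.75 36.8  60.  ]
bar if h=.054.. [-6.1 36.6 60. ]
owl diff max/mean 121 7.855510204081632
```

Run:
```python
from h import *
import pickle
(S,T)=pickle.load(open("end.pkl","rb")); C=pickle.load(open("c0.pkl","rb"))
def red(im,x0,y0,x1,y1):
    r=im[y0:y1,x0:x1].astype(int);m=(r[...,0]>1.6*r[...,1])&(r[...,0]>60);v,u=np.nonzero(m);return u.mean()+x0,v.mean()+y0,m.sum()
for a in (C["side"],S): print("owl side",red(a["color"],315,145,350,185))
for a in (C["top"],T): print("owl top",red(a["color"],430,185,490,235))
z=np.hstack([cv2.resize(T["color"][120:200,260:360,::-1],None,fx=4,fy=4,interpolation=cv2.INTER_CUBIC),cv2.resize(S["color"][160:240,250:350,::-1],None,fx=4,fy=4,interpolation=cv2.INTER_CUBIC)])
cv2.imwrite("pics/end.png",z)
for h,x,y in((.06,0,36),(.06,-4,36),(.06,-8,36)):
    p=SM+RS@[x/1e3,y/1e3,h]; u,v=proj(S,p);print(x,"side",(u-250)*4+400,(v-160)*4, "top",[(a-b)*4 for a,b in zip(proj(T,p),(260,120))])
```

```text
owl side (np.float64(331.0), np.float64(167.58498023715416), np.int64(253))
owl side (np.float64(330.9083969465649), np.float64(167.53053435114504), np.int64(262))
owl top (np.float64(457.85093167701865), np.float64(207.935817805383), np.int64(483))
owl top (np.float64(457.7394636015326), np.float64(207.86398467432952), np.int64(522))
0 side 560.0619494477285 104.10638631356574 top [np.float64(214.9242994184849), np.float64(190.87245374813153)]
-4 side 565.446959972704 107.66893324572095 top [np.float64(213.8797549269093), np.float64(197.64548204718847)]
-8 side 570.8289512888259 111.22948276799355 top [np.float64(212.83965716427406), np.float64(204.38967689664617)]
```

View pics/end.png

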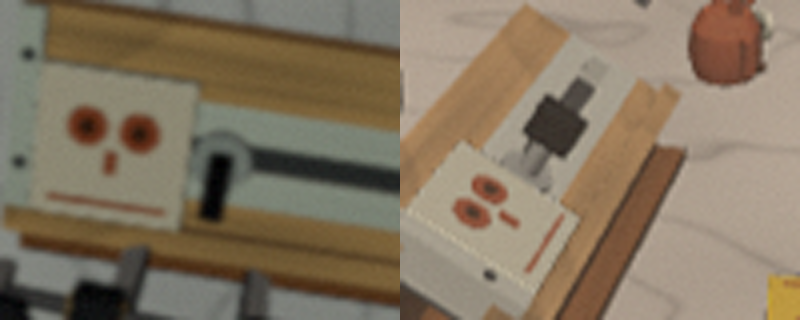

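```bash
python3 -c "
from plant import *
print(state()['t'],job_done())"
```

```text
the job is handed in; nothing more can be done
13.2333 None
```

I gripped the small T-bolt, lifted it out of the block and lowered its head lengthways into the slot until the collar sat on the face. I then pushed the white tile against the fence, backed off about 1.5 mm and turned the bolt a quarter turn. After that I let go, drew the gripper back along the slope normal and handed the job in at 13.2 s. The handover gives no verdict, so I don't know how it was judged.

**Last checks (estimated from the images, slot frame):**
- **Tile:** its far edge is at y of about 144–145 mm (fence at 145 mm). Its centre is at about 100 mm, square to the fence and down on the ledge.
- **Bolt:** its axis is at y of about 36.7 mm (allowed 31–43), within about 2° of fully across the slot. The collar is at the tile's edge.
- **Owl:** unmoved in both the side and top views.
- **Robot:** clear of everything.

**What disagreed or went slightly wrong:**
- **Bolt slip:** in the final push the bolt slipped about 2–3 mm and tilted slightly in the jaws. I shifted the tool during the turn so that it turned about the bolt's axis.
- **Bolt x position:** the views disagree on the grip's x after release. The wrist and side views give about −4 to −5 mm, the top view about 0 to +2 mm. All are inside the ±8 mm limit.

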